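# Load the yoghurt jars into the warmer and start it

## Task

The jar warmer has been left on: first turn its red switch off, then stand every yoghurt jar that is on the counter upright on the hot plate, inside the rim; the glass is thin, so grip the jars lightly and set them down gently, never dropping, pushing hard on or tipping one. When all the jars are on, turn the switch back on and, last of all, turn the black timer knob clockwise past its click to the green dot. Leave the mug, bottle and bowl alone.

Things in the scene. Friction and masses are not known exactly. Their poses are not given: they have to be found in the camera images.
- warmer: White countertop jar warmer, fixed, yaw varies. Origin: on the counter under the centre of its hot plate; z up; front (-x) roughly to the robot. Plate part: x +-110, y +-150 mm, white rim 10 mm wide with its top at z 53 mm. Grey control deck: x +-110, y +150 to +270 mm, flat top at z 60 mm, with the red switch at (-55, +210) mm and the black timer at (+55, +210) mm.
- plate_mid (a point): Centre of the dark hot plate's upper surface, 45 mm above the counter, axes as the warmer's. The plate is 200 (x) by 280 mm (y) inside its rim; any spot on it will do. Six jars fit with finger room in two rows of three places: x +-50 mm, y -92, 0, +92 mm.
- switch (a joint): Red rotary switch, vertical axis: 0 = off, 1.4 rad = on, growing clockwise from above; stops at both ends. It snaps: past half way (0.7 rad) it springs on by itself. Needs about 0.17 N m. At 0 its bar lies along the warmer's x, white-striped end to -x (black dot); at a it is turned a rad clockwise (red dot: on).
- switch_grip (a point): On the switch's axis, 96 mm above the counter, a good TCP height to hold its bar: upright and flat, 76 mm long, 14 mm thick, z 68 to 108 mm above the counter, on a disc of 80 mm diameter. Axes turn with it: x along the bar, z up.
- timer (a joint): Black timer knob, vertical axis: 0 = start (black dot), 1.2 rad = set (green dot), growing clockwise from above; stops at both ends. Past its click half way (0.6 rad) it springs on to the other stop by itself. Needs about 0.12 N m. At 0 its bar lies along the warmer's x, white-striped end to -x; at a it is turned a rad clockwise.
- timer_grip (a point): On the timer's axis, 96 mm above the counter, a good TCP height to hold its bar: upright and flat, 52 mm long, 14 mm thick, z 68 to 108 mm above the counter, on a disc of 56 mm diameter. Axes turn with it: x along the bar, z up.
- jar1: Thin glass jar of white yoghurt, blue lid: a cylinder 60 mm across, 66 mm tall, 0.17 to 0.35 kg. Origin: centre of its underside, z up. Starts upright on the counter; None from the start = absent. It cracks if both fingers together press it with over 100 N (50 N a pad: grip at 20 to 35 N) or is pressed onto the warmer with over 45 N, and must not be let go over 2 cm above the plate or counter.
- jar2: Another jar, the same as jar1 in every way and just as fragile; absent today if None from the start.
- jar3: Another jar, the same as jar1 in every way and just as fragile; absent today if None from the start.
- jar4: Another jar, the same as jar1 in every way and just as fragile; absent today if None from the start.
- jar5: Another jar, the same as jar1 in every way and just as fragile; absent today if None from the start.
- jar6: Another jar, the same as jar1 in every way and just as fragile; absent today if None from the start.
- mug: Dark steel mug, 84 mm across, 100 mm tall, with a side handle, origin at the centre of its underside. Bystander: leave it alone.
- bottle: Drinks bottle with a red cap, 66 mm across, 190 mm tall, origin at the centre of its underside. Bystander: leave it alone.
- bowl: White ceramic bowl, 100 mm across, 50 mm tall, origin at the centre of its underside. Bystander: leave it alone.
There are look-alikes about, which are no part of the job. Leave any brown or turquoise look-alike of the jar1 alone. What is shaped like the jar6 but turquoise is not meant.

How it is judged:
On the way, in this order (a step that is already met when the one before it is completed fails the run):
1. the red switch is turned off (value of joint switch below 0.2 rad), for 0.2 s.
2. every jar stands on the hot plate, let go, with the switch still off (x of jar1 in the frame of plate_mid between -0.074 and 0.074 m and y of jar1 in the frame of plate_mid between -0.114 and 0.114 m and z of jar1 in the frame of plate_mid between -0.006 and 0.006 m and angle between each of jar1, jar2, jar3, jar4, jar5, jar6's own z axis and vertical below 0.12 rad and x of jar2 in the frame of plate_mid between -0.074 and 0.074 m and y of jar2 in the frame of plate_mid between -0.114 and 0.114 m and z of jar2 in the frame of plate_mid between -0.006 and 0.006 m and x of jar3 in the frame of plate_mid between -0.074 and 0.074 m and y of jar3 in the frame of plate_mid between -0.114 and 0.114 m and z of jar3 in the frame of plate_mid between -0.006 and 0.006 m and x of jar4 in the frame of plate_mid between -0.074 and 0.074 m and y of jar4 in the frame of plate_mid between -0.114 and 0.114 m and z of jar4 in the frame of plate_mid between -0.006 and 0.006 m and x of jar5 in the frame of plate_mid between -0.074 and 0.074 m and y of jar5 in the frame of plate_mid between -0.114 and 0.114 m and z of jar5 in the frame of plate_mid between -0.006 and 0.006 m and x of jar6 in the frame of plate_mid between -0.074 and 0.074 m and y of jar6 in the frame of plate_mid between -0.114 and 0.114 m and z of jar6 in the frame of plate_mid between -0.006 and 0.006 m and contact force between each of jar1, jar2, jar3, jar4, jar5, jar6 and the fingers below 0.5 N and value of joint switch below 0.2 rad), for 0.2 s.
3. the switch is turned on, with every jar on the plate and the timer still at its start (x of jar1 in the frame of plate_mid between -0.074 and 0.074 m and y of jar1 in the frame of plate_mid between -0.114 and 0.114 m and z of jar1 in the frame of plate_mid between -0.006 and 0.006 m and angle between each of jar1, jar2, jar3, jar4, jar5, jar6's own z axis and vertical below 0.12 rad and x of jar2 in the frame of plate_mid between -0.074 and 0.074 m and y of jar2 in the frame of plate_mid between -0.114 and 0.114 m and z of jar2 in the frame of plate_mid between -0.006 and 0.006 m and x of jar3 in the frame of plate_mid between -0.074 and 0.074 m and y of jar3 in the frame of plate_mid between -0.114 and 0.114 m and z of jar3 in the frame of plate_mid between -0.006 and 0.006 m and x of jar4 in the frame of plate_mid between -0.074 and 0.074 m and y of jar4 in the frame of plate_mid between -0.114 and 0.114 m and z of jar4 in the frame of plate_mid between -0.006 and 0.006 m and x of jar5 in the frame of plate_mid between -0.074 and 0.074 m and y of jar5 in the frame of plate_mid between -0.114 and 0.114 m and z of jar5 in the frame of plate_mid between -0.006 and 0.006 m and x of jar6 in the frame of plate_mid between -0.074 and 0.074 m and y of jar6 in the frame of plate_mid between -0.114 and 0.114 m and z of jar6 in the frame of plate_mid between -0.006 and 0.006 m and value of joint switch above 1.2 rad and value of joint timer below 0.4 rad), for 0.2 s.
4. the timer is turned past its click to the green dot (x of jar1 in the frame of plate_mid between -0.074 and 0.074 m and y of jar1 in the frame of plate_mid between -0.114 and 0.114 m and z of jar1 in the frame of plate_mid between -0.006 and 0.006 m and angle between each of jar1, jar2, jar3, jar4, jar5, jar6's own z axis and vertical below 0.12 rad and x of jar2 in the frame of plate_mid between -0.074 and 0.074 m and y of jar2 in the frame of plate_mid between -0.114 and 0.114 m and z of jar2 in the frame of plate_mid between -0.006 and 0.006 m and x of jar3 in the frame of plate_mid between -0.074 and 0.074 m and y of jar3 in the frame of plate_mid between -0.114 and 0.114 m and z of jar3 in the frame of plate_mid between -0.006 and 0.006 m and x of jar4 in the frame of plate_mid between -0.074 and 0.074 m and y of jar4 in the frame of plate_mid between -0.114 and 0.114 m and z of jar4 in the frame of plate_mid between -0.006 and 0.006 m and x of jar5 in the frame of plate_mid between -0.074 and 0.074 m and y of jar5 in the frame of plate_mid between -0.114 and 0.114 m and z of jar5 in the frame of plate_mid between -0.006 and 0.006 m and x of jar6 in the frame of plate_mid between -0.074 and 0.074 m and y of jar6 in the frame of plate_mid between -0.114 and 0.114 m and z of jar6 in the frame of plate_mid between -0.006 and 0.006 m and value of joint switch above 1.2 rad and value of joint timer above 1.05 rad), for 0.2 s.
At the end, for the whole second after the job is handed in: Every jar present stands upright (within 0.12 rad) and at rest on the hot plate inside its rim (underside within 6 mm of the plate's surface, centre within 74 mm in x and 114 mm in y of its middle), the switch is on (over 1.2 rad) and the timer is at the green dot (over 1.05 rad) (all of step 4 and linear speed of each of jar1, jar2, jar3, jar4, jar5, jar6 below 0.02 m/s and velocity of joint timer between -0.1 and 0.1 rad/s); the robot touches nothing.
It fails at once if a jar is squeezed with more than 100 N in all (both fingers together) or pressed onto the warmer with more than 45 N (contact force between any of jar1, jar2, jar3, jar4, jar5, jar6 and the fingers above 100 N or contact force between any of jar1, jar2, jar3, jar4, jar5, jar6 and warmer above 45 N).
It fails at once if a jar is dropped: out of the fingers more than 20 mm above the plate, or, away from the warmer, above the counter ((contact force between jar1 and the fingers below 0.5 N and x of jar1 in the frame of plate_mid between -0.1 and 0.1 m and y of jar1 in the frame of plate_mid between -0.14 and 0.14 m and z of jar1 in the frame of plate_mid above 0.02 m) or (contact force between jar2 and the fingers below 0.5 N and x of jar2 in the frame of plate_mid between -0.1 and 0.1 m and y of jar2 in the frame of plate_mid between -0.14 and 0.14 m and z of jar2 in the frame of plate_mid above 0.02 m) or (contact force between jar3 and the fingers below 0.5 N and x of jar3 in the frame of plate_mid between -0.1 and 0.1 m and y of jar3 in the frame of plate_mid between -0.14 and 0.14 m and z of jar3 in the frame of plate_mid above 0.02 m) or (contact force between jar4 and the fingers below 0.5 N and x of jar4 in the frame of plate_mid between -0.1 and 0.1 m and y of jar4 in the frame of plate_mid between -0.14 and 0.14 m and z of jar4 in the frame of plate_mid above 0.02 m) or (contact force between jar5 and the fingers below 0.5 N and x of jar5 in the frame of plate_mid between -0.1 and 0.1 m and y of jar5 in the frame of plate_mid between -0.14 and 0.14 m and z of jar5 in the frame of plate_mid above 0.02 m) or (contact force between jar6 and the fingers below 0.5 N and x of jar6 in the frame of plate_mid between -0.1 and 0.1 m and y of jar6 in the frame of plate_mid between -0.14 and 0.14 m and z of jar6 in the frame of plate_mid above 0.02 m) or (contact force between jar1 and the fingers below 0.5 N and not (x of jar1 in the frame of plate_mid between -0.13 and 0.13 m and y of jar1 in the frame of plate_mid between -0.17 and 0.17 m) and height (world z) of jar1 above 0.02 m) or (contact force between jar2 and the fingers below 0.5 N and not (x of jar2 in the frame of plate_mid between -0.13 and 0.13 m and y of jar2 in the frame of plate_mid between -0.17 and 0.17 m) and height (world z) of jar2 above 0.02 m) or (contact force between jar3 and the fingers below 0.5 N and not (x of jar3 in the frame of plate_mid between -0.13 and 0.13 m and y of jar3 in the frame of plate_mid between -0.17 and 0.17 m) and height (world z) of jar3 above 0.02 m) or (contact force between jar4 and the fingers below 0.5 N and not (x of jar4 in the frame of plate_mid between -0.13 and 0.13 m and y of jar4 in the frame of plate_mid between -0.17 and 0.17 m) and height (world z) of jar4 above 0.02 m) or (contact force between jar5 and the fingers below 0.5 N and not (x of jar5 in the frame of plate_mid between -0.13 and 0.13 m and y of jar5 in the frame of plate_mid between -0.17 and 0.17 m) and height (world z) of jar5 above 0.02 m) or (contact force between jar6 and the fingers below 0.5 N and not (x of jar6 in the frame of plate_mid between -0.13 and 0.13 m and y of jar6 in the frame of plate_mid between -0.17 and 0.17 m) and height (world z) of jar6 above 0.02 m)).
It fails at once if a jar is tipped by more than 0.7 rad (angle between any of jar1, jar2, jar3, jar4, jar5, jar6's own z axis and vertical above 0.7 rad).
It fails at once if the switch is on while some jars, but not all, are over the hot plate (value of joint switch above 0.7 rad and ((x of jar1 in the frame of plate_mid between -0.1 and 0.1 m and y of jar1 in the frame of plate_mid between -0.14 and 0.14 m) or (x of jar2 in the frame of plate_mid between -0.1 and 0.1 m and y of jar2 in the frame of plate_mid between -0.14 and 0.14 m) or (x of jar3 in the frame of plate_mid between -0.1 and 0.1 m and y of jar3 in the frame of plate_mid between -0.14 and 0.14 m) or (x of jar4 in the frame of plate_mid between -0.1 and 0.1 m and y of jar4 in the frame of plate_mid between -0.14 and 0.14 m) or (x of jar5 in the frame of plate_mid between -0.1 and 0.1 m and y of jar5 in the frame of plate_mid between -0.14 and 0.14 m) or (x of jar6 in the frame of plate_mid between -0.1 and 0.1 m and y of jar6 in the frame of plate_mid between -0.14 and 0.14 m)) and (not (x of jar1 in the frame of plate_mid between -0.1 and 0.1 m and y of jar1 in the frame of plate_mid between -0.14 and 0.14 m) or not (x of jar2 in the frame of plate_mid between -0.1 and 0.1 m and y of jar2 in the frame of plate_mid between -0.14 and 0.14 m) or not (x of jar3 in the frame of plate_mid between -0.1 and 0.1 m and y of jar3 in the frame of plate_mid between -0.14 and 0.14 m) or not (x of jar4 in the frame of plate_mid between -0.1 and 0.1 m and y of jar4 in the frame of plate_mid between -0.14 and 0.14 m) or not (x of jar5 in the frame of plate_mid between -0.1 and 0.1 m and y of jar5 in the frame of plate_mid between -0.14 and 0.14 m) or not (x of jar6 in the frame of plate_mid between -0.1 and 0.1 m and y of jar6 in the frame of plate_mid between -0.14 and 0.14 m))).
It fails at once if the mug, bottle or bowl is moved by more than 4 cm (distance of any of mug, bottle, bowl from where it was at the start of the episode above 0.04 m).
Of jar1, jar2, jar3, jar4, jar5, jar6 only 4 to 6 are there at a start; the rules pass over those that are not, and their reading is None.
At some moment in a run one of jar1, jar2, jar3, jar4, jar5, jar6 may be knocked a few centimetres aside while the robot is not near it.
It also fails if it takes over 210 s, if anything falls off the work surface, if the arm or the gripper's body presses on something with over 40 N, if the wrist force passes 120 N, or if a joint passes its speed limit or range.

## Robot

A 6-joint arm with a two-finger parallel gripper is mounted at the origin on the work surface. World frame = base frame: x ahead of the robot, y to its left, z up, the work surface at z = 0. Lengths are in m, angles in rad, forces in N, time in s.
With the tool pointing down it reaches from about 0.4 to 0.825 m from the base axis. Payload 7 kg.
Tool frame: the origin (TCP) lies between the finger pads, 19 mm behind the fingertips; this is the grasp point; z points along the fingers, x is the direction in which the jaws open and shut, and the axes are right-handed (so a half turn about z gives the same grasp; the last joint's range is limited). The gripper opens to 88 mm and grips with 3 to 60 N. Pads are 19 mm wide; open, the fingers measure 130 mm over their backs; the gripper's body (78 mm by 193 mm) begins 47 mm behind the grasp point.
Start: joints at [-0.995, 0.359, 0.012, 0, -1.224, -0.288], TCP at [0.192, -0.647, 0.245] pointing down, gripper open.
Joint ranges: [-3.07, 3.07], [-1.43, 2.12], [-1.02, 1.25], [-3.03, 1.67], [-3.05, -0], [-3.03, 3.03]. Speed limits (rad/s): [2.39, 2.39, 3.01, 3.14, 3.14, 3.14].

## Interface

Orientations are given as [roll, pitch, yaw] about the fixed x, y, z axes, in that order (R = Rz(yaw) Ry(pitch) Rx(roll)).
In Python, from station import status, eyes, workorder gives the robot as it stands.
- The arm moves only by the shell command python3 -m jog 'ROWS' [OPENING] [FORCE]. ROWS is JSON, a list of rows, each a list of 6 numbers: the shift along the world's x, y, z in mm, then the turn, a rotation vector about the world's x, y, z in rad. A call has 1 to 12 rows; each row shifts and turns the pose as measured when the row begins; what a row does not reach is not made up. A row lasts 1/10 s, in which the tool goes at most 50 mm and 8.59 degrees, less where a joint would pass 70% of its speed; a pose out of reach is approached as far as the arm can. A call with a gripper value outside its range is refused whole. OPENING is the opening, from 0 (shut) to 1 (fully open), set as the call begins (- or left out, the last holds). The fingers move at their own pace and stop on an object; FORCE is the grip in N (left out, the last holds). Time passes only in rows, so rows that do not move let the fingers close. It gives the time, the measured TCP pose, the force and the opening at its end, in the units of the state.
- status.get_state(): the state, without advancing time (a new reading comes with each control period).
- eyes.grab_frame(name): name is "scene" or "side" or "wrist"; returns the picture (384x512x3 uint8, blue, green, red); there is no depth.
- eyes.calibration(name): a dict with "camera_matrix" (3x3 intrinsics, pixels), "cam_to_world" (4x4, takes a point from camera to world coordinates); the wrist camera has in their place "hand_eye" (4x4, takes a point from camera to tool coordinates, whose origin is the TCP and whose axes are the tool frame's). Camera axes: x right, y up, looking along -z (the intrinsics and any distortion apply to the point x, -y, -z); pixel columns grow to the right and rows downward; lengths in m; the calibration is good to about 2 mm. A picture is of the moment at which its call begins: read the wrist's pose just before it. calibration takes no time and is no camera call.
- workorder.job_done(): hands the job in, once; it reports no verdict.
The state is a dict: "t": time; "q": joint angles; "qd": joint speeds; "joint_efforts": joint torques, N m; "eef_pos": TCP position; "ee_rot": TCP orientation; "force": force on the tool from outside, world axes, zero at the start; "moment": the same for the moment, N m; "width": finger opening in m.
Only numpy, scipy, OpenCV 4.12 (cv2) and the standard library are available. Lean on these libraries where they do the work, as an engineer would, in place of code of your own. Each camera call takes 0.05 s, during which the arm holds its last target. There are 200 camera calls.

## Working session

There is one attempt and no reset: what is moved stays moved. The work goes in short steps, Python scripts to look and compute and a shell command to move; the robot and the scene stay as the last step left them, time stands still between calls to the robot, and variables do not carry over. Pictures are saved under pics/ and viewed, about 12 in all and at most 16, crops included, and the job is handed in when it is done.

```bash
ls; mkdir -p pics; python3 - <<'E'
from station import status, eyes
import cv2
print(status.get_state())
for n in("scene","side","wrist"):
    cv2.imwrite(f"pics/{n}0.png",eyes.grab_frame(n)); c=eyes.calibration(n); print(n,{k:(v.round(4).tolist() if hasattr(v,'round') else v) for k,v in c.items()})
a=cv2.imread("pics/scene0.png");b=cv2.imread("pics/side0.png")
E
```

```text
pics
{'t': 0.0, 'q': array([-9.94904840e-01,  3.59400559e-01,  1.10436306e-02, -3.20320024e-04,
       -1.22404554e+00, -2.88142858e-01]), 'qd': array([ 0.00178672,  0.00194266,  0.0020164 , -0.00220934,  0.00011421,
       -0.0011728 ]), 'joint_efforts': array([-3.29181212e-04, -5.82721174e+01,  2.93075484e+01,  6.99774876e+00,
        7.04835678e-03, -1.70997755e-04]), 'eef_pos': array([ 0.19143369, -0.64682291,  0.24441254]), 'ee_rot': array([-3.14142490e+00, -1.62550044e-03,  1.85843572e+00]), 'force': array([ 0.30070149, -0.6789908 , -0.30464795]), 'moment': array([0.02167142, 0.03868899, 0.01145359]), 'width': 0.08800745335948683}
scene {'camera_matrix': [[420.8484, 0.0, 259.9517], [0.0, 420.8484, 189.6952], [0.0, 0.0, 1.0]], 'cam_to_world': [[-0.4311, -0.7356, 0.5225, 1.3049], [0.9023, -0.3476, 0.2551, 0.2618], [-0.006, 0.5814, 0.8136, 1.2361], [0.0, 0.0, 0.0, 1.0]]}
side {'camera_matrix': [[406.6194, 0.0, 260.2117], [0.0, 406.6194, 186.0737], [0.0, 0.0, 1.0]], 'cam_to_world': [[-0.9486, 0.244, -0.2013, 0.3583], [-0.3161, -0.7077, 0.6318, 0.6217], [0.0117, 0.663, 0.7485, 0.9086], [0.0, 0.0, 0.0, 1.0]]}
wrist {'camera_matrix': [[293.0674, 0.0, 251.3838], [0.0, 293.0674, 191.1689], [0.0, 0.0, 1.0]], 'hand_eye': [[1.0, -0.0019, 0.0, -0.0012], [-0.0018, -0.9618, -0.2738, -0.074], [0.0006, 0.2738, -0.9618, -0.1388], [0.0, 0.0, 0.0, 1.0]]}
```

View pics/scene0.png

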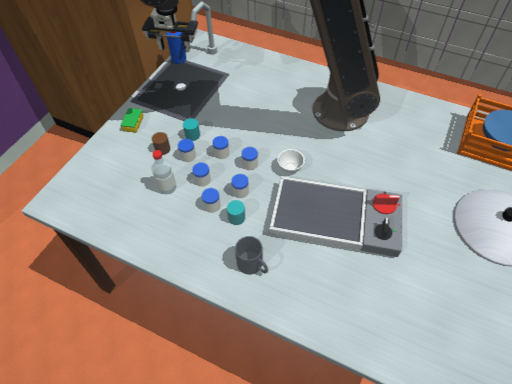

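View pics/side0.png

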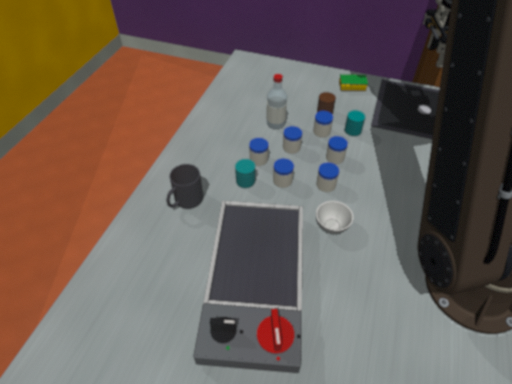

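Six blue-lided jars sit in a cluster (scene px (186,147) to (240,183)), along with 2 turquoise and 1 brown look-alikes. The warmer is at scene (335,215), and its switch bar lies across the deck (on). Next I'll measure positions.

```bash
cat > h.py <<'E'
import numpy as np, cv2
from station import status, eyes
from scipy.spatial.transform import Rotation as R
def T(n,s=None):
    c=eyes.calibration(n)
    if n!="wrist": return c["camera_matrix"],c["cam_to_world"]
    M=np.eye(4);M[:3,:3]=R.from_euler('xyz',s["ee_rot"]).as_matrix();M[:3,3]=s["eef_pos"]
    return c["camera_matrix"],M@c["hand_eye"]
def cast(K,C,uv,z):
    uv=np.atleast_2d(uv).astype(float)
    d=np.c_[(uv[:,0]-K[0,2])/K[0,0],-(uv[:,1]-K[1,2])/K[1,1],-np.ones(len(uv))]@C[:3,:3].T
    return (C[:3,3]+d*((z-C[2,3])/d[:,2])[:,None])[:,:2]
def grab(n):
    s=status.get_state(); im=eyes.grab_frame(n); return im,*T(n,s)
def blobs(m,lo=60):
    n,_,st,ce=cv2.connectedComponentsWithStats(m.astype(np.uint8)*255)
    return [(ce[i],st[i,4],_==i) for i in range(1,n) if st[i,4]>=lo]
def hsv(im,h0,h1,s0=100,v0=40): return cv2.inRange(cv2.cvtColor(im,cv2.COLOR_BGR2HSV),(h0,s0,v0),(h1,255,255))>0
def warmer(im,K,C,seed):
    # dark plate pixels connected to seed (world xy)
    p=np.linalg.inv(C)@np.r_[seed,.045,1]; uv=(int(K[0,2]+K[0,0]*p[0]/-p[2]),int(K[1,2]-K[1,1]*p[1]/-p[2]))
    g=im.max(2); m=np.zeros((im.shape[0]+2,im.shape[1]+2),np.uint8)
    b=(g<110).astype(np.uint8)*255; cv2.floodFill(b,m,uv,128)
    ys,xs=np.where(b==128); r=cv2.minAreaRect((cast(K,C,np.c_[xs,ys],.045)*1000).astype(np.float32)); return r,len(xs)
E
python3 - <<'E'
from h import *
for n in("scene","side"):
    im,K,C=grab(n)
    print(n,"warmer",warmer(im,K,C,(.75,-.0) if 0 else cast(K,C,(320,210) if n=="scene" else (260,250),.045)[0]))
    for nm,a in(("blue",(110,128)),("turq",(82,98)),("red",(0,5))):
        for ce,A,_ in blobs(hsv(im,*a)): print(nm,ce.round(0),A,cast(K,C,ce,.059 if nm!="red" else .09).round(3))
E
```

```text
scene warmer (((525.91748046875, 102.9280776977539), (194.4988555908203, 277.8644714355469), 13.819192886352539), 2575)
blue [177.  50.] 384 [[ 0.008 -0.783]]
blue [220. 142.] 170 [[ 0.415 -0.337]]
blue [185. 145.] 175 [[ 0.484 -0.446]]
blue [249. 153.] 184 [[ 0.418 -0.213]]
blue [200. 169.] 196 [[ 0.56  -0.338]]
blue [240. 181.] 207 [[ 0.546 -0.188]]
blue [210. 196.] 224 [[ 0.644 -0.251]]
turq [191. 129.] 291 [[ 0.401 -0.471]]
turq [236. 212.] 359 [[ 0.664 -0.141]]
red [157. 154.] 73 [[ 0.584 -0.497]]
red [385. 203.] 402 [[0.443 0.295]]
side warmer (((530.2029418945312, 98.50569152832031), (200.06040954589844, 277.9729309082031), 13.933178901672363), 7794)
blue [324. 117.] 208 [[ 0.486 -0.453]]
blue [292. 133.] 218 [[ 0.562 -0.341]]
blue [337. 143.] 234 [[ 0.417 -0.341]]
blue [258. 145.] 230 [[ 0.646 -0.254]]
blue [283. 166.] 267 [[ 0.547 -0.191]]
blue [328. 170.] 273 [[ 0.419 -0.217]]
turq [355. 122.] 381 [[ 0.384 -0.459]]
turq [245. 172.] 474 [[ 0.645 -0.131]]
red [275. 333.] 1105 [[0.424 0.301]]
```

```bash
python3 -m jog '[[0,0,0,0,0,0]]' 1 30
```

```text
t: 0.35
eef_pos: [0.1915, -0.647, 0.2447]
ee_rot: [-3.141, -0.001, 1.859]
force: [-0.3, -0.1, -0.6]
width: 0.0876
```

```bash
python3 -m jog '[[31,40,8,0,0,0.14],[31,40,8,0,0,0.14],[31,40,0,0,0,0.14],[31,40,0,0,0,0.14],[31,40,0,0,0,0.14],[31,40,0,0,0,0.14],[31,40,0,0,0,0.14],[31,40,0,0,0,0.14],[31,40,0,0,0,0.14],[31,40,0,0,0,0.14],[0,0,0,0,0,0.14],[0,0,0,0,0,0.14]]' 1 30; python3 -m jog '[[-6,50,0,0,0,0],[-6,50,0,0,0,0],[-6,50,0,0,0,0],[-6,50,0,0,0,0],[-6,50,0,0,0,0],[-6,50,0,0,0,0],[-6,50,0,0,0,0],[0,0,0,0,0,0]]'; python3 - <<'E'
from h import *
im,K,C=grab("wrist"); cv2.imwrite("pics/w1.png",im)
s=status.get_state();print(s["eef_pos"],s["ee_rot"],s["q"].round(2))
E
```

```text
t: 1.55
eef_pos: [0.4981, -0.2445, 0.2601]
ee_rot: [-3.139, 0.001, -2.681]
force: [0.4, -1.0, 0.0]
width: 0.0875
t: 2.35
eef_pos: [0.4545, 0.1067, 0.2606]
ee_rot: [-3.139, 0.004, -2.674]
force: [1.5, 0.0, 0.0]
width: 0.0875
[0.45456167 0.10491561 0.2605897 ] [-3.13899543  0.00379484 -2.67422441] [ 0.65 -0.01 -0.41  0.   -1.17 -0.19]
```

View pics/w1.png

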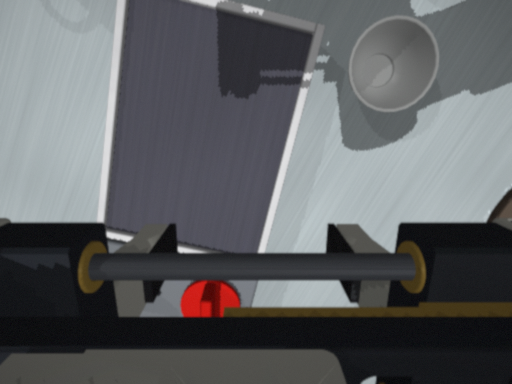

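Wrist view: the plate is at the upper left, the bowl at (394,63), and the red switch disc at (210,300) is partly behind the gripper. I'll cross-check the warmer pose with this view.

```bash
python3 - <<'E'
from h import *
im,K,C=grab("wrist")
p=np.array([(317,28),(265,250),(105,228),(255,252),(121,8)])
print(cast(K,C,p,.047).round(3))
def loc(c,a,w): 
    a=np.radians(a);return (w-c)@np.array([[np.cos(a),-np.sin(a)],[np.sin(a),np.cos(a)]])
c=np.array([.529,.0998]);print(loc(c,13.87,cast(K,C,p,.047)).round(4))
for ce,A,_ in blobs(hsv(im,0,6)): print("red",ce,A,cast(K,C,ce,.09))
# scene/side disc pixel extents of red region
for n in("scene","side"):
    im,K,C=grab(n)
    for ce,A,m in blobs(hsv(im,0,6)):
        ys,xs=np.where(m);pl=loc(c,13.87,cast(K,C,np.c_[xs,ys],.068));print(n,A,pl.min(0).round(3),pl.max(0).round(3))
E
```

```text
[[ 0.463 -0.068]
 [ 0.391  0.191]
 [ 0.591  0.257]
 [ 0.402  0.199]
 [ 0.659  0.009]]
[[-0.1041 -0.1476]
 [-0.112   0.1215]
 [ 0.0976  0.1381]
 [-0.0998  0.1273]
 [ 0.1046 -0.1192]]
red [207.19672131 299.43442623] 1708 [[0.43499751 0.26341664]]
scene 66 [-0.916 -0.83 ] [-0.829 -0.779]
scene 73 [-0.127 -0.623] [-0.087 -0.586]
scene 399 [-0.094  0.175] [-0.012  0.26 ]
side 1112 [-0.094  0.158] [-0.015  0.252]
```

```bash
python3 -m jog '[[-7,46,-10,0,0,-0.03],[-7,46,-10,0,0,-0.03],[-7,46,-10,0,0,0],[-8,46,-10,0,0,0],[0,0,0,0,0,0],[0,0,0,0,0,0]]'; python3 - <<'E'
from h import *
im,K,C=grab("wrist"); cv2.imwrite("pics/w2.png",im)
s=status.get_state();print(s["eef_pos"],s["ee_rot"],s["q"].round(2))
E
```

```text
t: 3.15
eef_pos: [0.429, 0.2823, 0.2192]
ee_rot: [-3.138, 0.004, -2.761]
force: [-0.4, -0.4, -0.1]
width: 0.0875
[0.42909645 0.28208818 0.21921526] [-3.13773842  0.00453697 -2.761446  ] [ 0.97  0.11 -0.38  0.01 -1.08 -0.59]
```

View pics/w2.png

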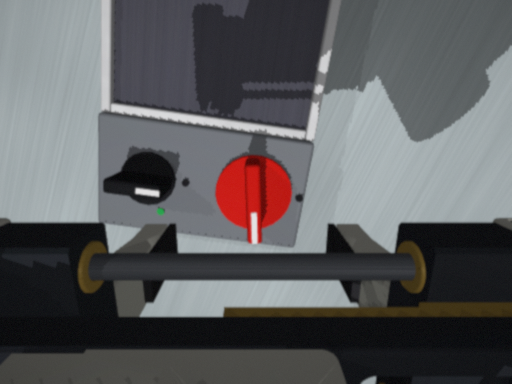

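The switch disc centre is at (254,191), with its bar lined up across the jaws and the white stripe toward (254,228). The timer disc is at (150,178) with its stripe to the right.

```bash
python3 - <<'E'
from h import *
im,K,C=grab("wrist")
m=max(blobs(hsv(im,0,6)|hsv(im,174,180)),key=lambda b:b[1]); ys,xs=np.where(m[2])
print(xs.min(),xs.max(),ys.min(),ys.max(), cast(K,C,[((xs.min()+xs.max())/2,191),(152,177)],.068))
# deck corners at z=.06
print(cast(K,C,[(100,113),(313,143),(295,245),(99,222)],.06).round(3))
p=cast(K,C,[(254,168),(254,241),(248,241),(261,241)],.108);print(p.round(4))
s=status.get_state();print(s["eef_pos"].round(4),s["ee_rot"])
E
```

```text
215 291 155 243 [[0.42531313 0.28768494]
 [0.52604379 0.31238293]]
[[0.594 0.272]
 [0.387 0.22 ]
 [0.358 0.33 ]
 [0.567 0.385]]
[[0.4364 0.2578]
 [0.4106 0.3218]
 [0.4157 0.3239]
 [0.4045 0.3194]]
[0.4292 0.2817 0.2195] [-3.13796989  0.00492758 -2.76191904]
```

```bash
python3 -m jog '[[-4,7,-20,0.003,0.005,0.035],[0,0,-35,0,0,0],[0,0,-35,0,0,0],[0,0,-24,0,0,0],[0,0,-8,0,0,0],[0,0,0,0,0,0]]'; python3 -m jog '[[0,0,0,0,0,0],[0,0,0,0,0,0],[0,0,0,0,0,0],[0,0,0,0,0,0],[0,0,0,0,0,0]]' 0.05 30
```

```text
t: 3.85
eef_pos: [0.4301, 0.2812, 0.0985]
ee_rot: [3.137, 0.009, -2.738]
force: [0.9, -0.2, 1.1]
width: 0.0876
t: 4.35
eef_pos: [0.4327, 0.2824, 0.1036]
ee_rot: [3.133, 0.017, -2.739]
force: [-0.5, 0.0, 0.2]
width: 0.053
```

```bash
cat >> h.py <<'E'
def go(x,y,z,yaw):
    s=status.get_state(); r=R.from_euler('xyz',[np.pi,0,yaw])*R.from_euler('xyz',s["ee_rot"]).inv()
    print("need",((np.array([x,y,z])-s["eef_pos"])*1000).round(1),"rot",r.as_rotvec().round(3),"at",s["eef_pos"].round(4),"t%.1f w%.4f"%(s["t"],s["width"]),"F",s["force"].round(1))
E
python3 -c "
from h import *
go(.425,.289,.096,-2.723)"
```

```text
need [-7.7  6.6 -7.6] rot [-0.014  0.012  0.016] at [0.4327 0.2824 0.1036] t4.3 w0.0530 F [-0.5  0.   0.2]
```

```bash
python3 -m jog '[[-8,7,-8,-0.014,0.012,0.016],[0,0,-1,0,0,0]]' 1; python3 -c "
from h import *
go(.425,.289,.096,-2.723)"
```

```text
t: 4.55
eef_pos: [0.4244, 0.2902, 0.0949]
ee_rot: [3.141, 0.0, -2.722]
force: [-0.8, -0.6, 0.5]
width: 0.0643
need [ 0.6 -1.2  1.1] rot [-0.001  0.    -0.001] at [0.4244 0.2902 0.0949] t4.5 w0.0643 F [-0.8 -0.6  0.5]
```

```bash
python3 -m jog '[[0,-1,0,0,0,0],[0,0,0,0,0,0],[0,0,-1,0,0,0],[0,0,-1,0,0,0],[0,0,-1,0,0,0],[0,0,-1,0,0,0],[0,0,-1,0,0,0],[0,0,-1,0,0,0]]' 0.05 30; python3 -c "
from h import *
go(.425,.289,.096,-2.723)"
```

```text
t: 5.35
eef_pos: [0.4249, 0.2898, 0.0885]
ee_rot: [3.142, 0.001, -2.721]
force: [-2.9, -1.0, 16.3]
width: 0.0136
need [ 0.1 -0.8  7.5] rot [-0.     0.001 -0.002] at [0.4249 0.2898 0.0885] t5.3 w0.0136 F [-2.9 -1.  16.3]
```

```bash
python3 -m jog '[[0,0,4,0,0,0.05],[0,0,0,0,0,0.14],[0,0,0,0,0,0.14],[0,0,0,0,0,0.14],[0,0,0,0,0,0.14]]'; python3 -c "
from h import *
go(.425,.289,.096,-1.323)"
```

```text
t: 5.85
eef_pos: [0.4259, 0.2907, 0.0898]
ee_rot: [3.141, 0.003, -2.093]
force: [0.8, 1.1, -0.4]
width: 0.0137
need [-0.9 -1.7  6.2] rot [-0.003 -0.     0.77 ] at [0.4259 0.2907 0.0898] t5.8 w0.0137 F [ 0.8  1.1 -0.4]
```

```bash
python3 -m jog '[[0,-1,0,0,0,0.14],[0,0,0,0,0,0.14],[0,-1,0,0,0,0.14],[0,0,0,0,0,0.14],[0,0,0,0,0,0.14],[0,0,0,0,0,0.10]]'; python3 -c "
from h import *
go(.425,.289,.096,-1.323)
print(status.get_state()['moment'])"
```

```text
t: 6.45
eef_pos: [0.4263, 0.2925, 0.0898]
ee_rot: [3.141, 0.008, -1.257]
force: [1.7, -0.0, -0.2]
width: 0.0147
need [-1.3 -3.5  6.2] rot [-0.008 -0.002 -0.066] at [0.4263 0.2925 0.0898] t6.5 w0.0147 F [ 1.7 -0.  -0.2]
[-0.21467428 -0.59245625 -0.87171373]
```

```bash
python3 -m jog '[[0,0,-1,0,0,0],[0,0,0,0,0,0],[0,0,-1,0,0,0],[0,0,5,0,0,0],[0,0,35,0,0,0],[0,0,50,0,0,0],[0,0,50,0,0,0],[0,0,0,0,0,0]]' 1; python3 - <<'E'
from h import *
im,K,C=grab("side"); cv2.imwrite("pics/s2.png",cv2.resize(im[:380,180:400],None,fx=2,fy=2,dst=None)[:600] if 0 else im)
go(.44,-.2,.25,-1.3)
im,K,C=grab("scene")
for ce,A,_ in blobs(hsv(im,110,128)): print(cast(K,C,ce,.059).round(3))
E
```

```text
t: 7.25
eef_pos: [0.4251, 0.29, 0.2324]
ee_rot: [3.138, 0.004, -1.267]
force: [-0.5, 1.0, -0.5]
width: 0.073
need [  16.2 -489.1   20.7] rot [-0.001 -0.008 -0.032] at [0.4238 0.2891 0.2293] t7.3 w0.0773 F [-0.4  0.4 -1.2]
[[-0.012 -0.799]]
[[ 0.415 -0.337]]
[[ 0.484 -0.446]]
[[ 0.418 -0.213]]
[[ 0.56  -0.338]]
[[ 0.546 -0.188]]
[[ 0.644 -0.251]]
```

View pics/s2.png

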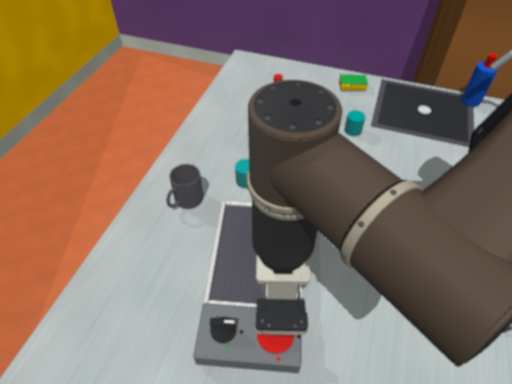

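```bash
python3 - <<'E'
from h import *
im,K,C=grab("wrist"); cv2.imwrite("pics/w3.png",im[60:384])
Q={"brown":((161,137),(327,98),.066),"cap":((157,154),(278,77),.185),"mug":((249,243),(185,173),.1),"bowl":((291,158),(334,212),.045)}
for k,(a,b,z) in Q.items(): print(k,cast(*T("scene"),a,z).round(3),cast(*T("side"),b,z).round(3))
E
```

```text
brown [[ 0.493 -0.547]] [[ 0.496 -0.548]]
cap [[ 0.644 -0.435]] [[ 0.644 -0.439]]
mug [[ 0.769 -0.039]] [[ 0.785 -0.039]]
bowl [[ 0.362 -0.07 ]] [[ 0.373 -0.083]]
```

View pics/w3.png

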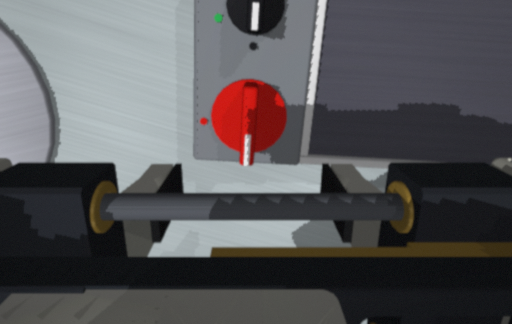

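Confirmed: the switch bar and timer bar both lie along the warmer's x with their stripes toward the robot, so the switch is off and the timer is at start. Going to the first jar.

```bash
python3 -m jog '[[7,-42,0,0,0,-0.136],[7,-42,0,0,0,-0.136],[7,-42,0,0,0,-0.136],[7,-42,0,0,0,-0.136],[7,-42,0,0,0,-0.136],[7,-42,0,0,0,-0.136],[-7,-42,0,0,0,-0.136],[-7,-42,0,0,0,-0.136],[-7,-42,0,0,0,-0.136],[-7,-42,0,0,0,-0.136],[-7,-42,0,0,0,-0.136],[-7,-42,0,0,0,-0.136]]' 1 28; python3 - <<'E'
from h import *
im,K,C=grab("wrist"); cv2.imwrite("pics/w4.png",im)
for ce,A,m in blobs(hsv(im,110,128),150):
    (c,r)=cv2.minEnclosingCircle(np.argwhere(m)[:,::-1].astype(np.float32)); print(ce.round(0),A,cast(K,C,ce,.062).round(4))
go(.4185,-.215,.045,-2.898)
E
```

```text
t: 8.6
eef_pos: [0.4104, -0.233, 0.2078]
ee_rot: [3.11, -0.027, -2.962]
force: [0.7, -0.5, 1.2]
width: 0.0876
[97. 30.] 2204 [[ 0.5596 -0.3419]]
[263.  64.] 2129 [[ 0.416  -0.3418]]
[ 19. 117.] 996 [[ 0.6271 -0.2569]]
[238. 192.] 1092 [[ 0.4172 -0.2204]]
[112. 196.] 591 [[ 0.5413 -0.1948]]
need [   9.6   22.5 -162.3] rot [-0.024 -0.035  0.076] at [ 0.4089 -0.2375  0.2073] t8.7 w0.0876 F [ 0.5 -5.5  1.3]
```

View pics/w4.png

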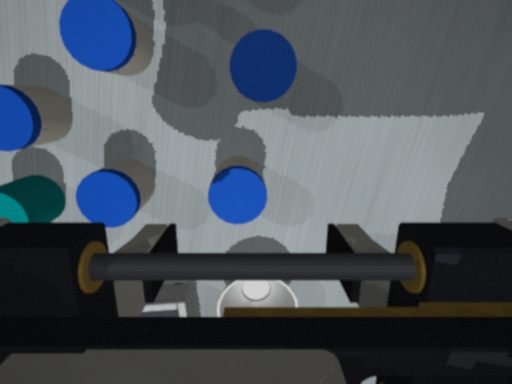

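C's lid is at (238,194), with the other blue lids and turquoise T2 to the left. Settling, then measuring at rest.

```bash
python3 -m jog '[[10,22,-20,-0.024,-0.035,0.076],[0,0,0,0,0,0],[0,0,0,0,0,0]]'; cat >> h.py <<'E'
def lids(n="wrist",z=.0625,lo=150):
    im,K,C=grab(n); out=[]
    for ce,A,m in blobs(hsv(im,105,130,100,30),lo):
        cs,_=cv2.findContours(m.astype(np.uint8),cv2.RETR_EXTERNAL,cv2.CHAIN_APPROX_NONE)
        c=max(cs,key=len); h=cv2.convexHull(c); M=cv2.moments(h)
        out.append((cast(K,C,(M["m10"]/M["m00"],M["m01"]/M["m00"]),z)[0].round(4).tolist(),A))
    return out
E
python3 - <<'E'
from h import *
print(lids()); print(lids("side",.06,60))
go(.4185,-.215,.045,-2.898)
E
```

```text
t: 8.95
eef_pos: [0.4154, -0.2187, 0.1824]
ee_rot: [3.139, -0.007, -2.907]
force: [0.3, -1.2, -0.2]
width: 0.0876
[([0.5557, -0.3296], np.int32(3203)), ([0.4157, -0.3408], np.int32(4760)), ([0.6252, -0.255], np.int32(2130)), ([0.5452, -0.1918], np.int32(3565)), ([0.4178, -0.2172], np.int32(3242))]
[([-0.0035, -0.8183], np.int32(863)), ([0.5613, -0.3403], np.int32(218)), ([0.4179, -0.3403], np.int32(233)), ([0.6457, -0.2525], np.int32(228)), ([0.5473, -0.1905], np.int32(266)), ([0.4185, -0.2165], np.int32(276))]
need [   2.9    3.5 -137.7] rot [-0.001 -0.007  0.009] at [ 0.4156 -0.2185  0.1827] t9.1 w0.0872 F [ 0.2  0.5 -0.5]
```

```bash
python3 -m jog '[[3,2,-37,0,-0.007,0.009],[0,0,-40,0,0,0],[0,0,-35,0,0,0],[0,0,-18,0,0,0],[0,0,-4,0,0,0],[0,0,0,0,0,0]]'; python3 -c "
from h import *
go(.4183,-.2165,.045,-2.898)"
```

```text
t: 9.65
eef_pos: [0.4227, -0.2162, 0.0478]
ee_rot: [-3.14, 0.006, -2.895]
force: [0.1, 0.1, -0.3]
width: 0.0878
need [-4.4 -0.3 -2.8] rot [ 0.     0.006 -0.003] at [ 0.4227 -0.2162  0.0478] t9.7 w0.0878 F [ 0.1  0.1 -0.3]
```

```bash
python3 -m jog '[[-4,0,-3,0,0.006,0],[0,0,0,0,0,0]]'; python3 -m jog '[[0,0,0,0,0,0],[0,0,0,0,0,0],[0,0,0,0,0,0],[0,0,0,0,0,0],[0,0,0,0,0,0],[0,0,0,0,0,0]]' 0.4 28;  python3 -c "
from h import *
go(.4183,-.2165,.045,-2.898)"
```

```text
t: 9.85
eef_pos: [0.4199, -0.2162, 0.0463]
ee_rot: [-3.14, 0.002, -2.895]
force: [0.7, -0.1, 0.3]
width: 0.0876
t: 10.45
eef_pos: [0.4209, -0.2163, 0.0488]
ee_rot: [-3.139, 0.006, -2.895]
force: [-0.7, -0.2, -0.6]
width: 0.0597
need [-2.6 -0.2 -3.8] rot [ 0.001  0.007 -0.003] at [ 0.4209 -0.2163  0.0488] t10.4 w0.0597 F [-0.7 -0.2 -0.6]
```

```bash
python3 -m jog '[[-1,0,15,0,0.006,0],[-1,0,40,0,0,0],[-2,0,50,0,0,0],[0,0,45,0,0,0],[5,30,0,0,0,0],[5,49,0,0,0,0],[5,49,0,0,0,0],[5,49,0,0,0,0],[5,49,0,0,0,0],[5,49,0,0,0,0],[5,49,0,0,0,0],[5,30,0,0,0,0]]';  python3 -m jog '[[0,25,0,0,0,0],[0,0,0,0,0,0],[0,0,0,0,0,0]]'; python3 -c "
from h import *
go(.4582,.1769,.0935,-2.898)"
```

```text
t: 11.65
eef_pos: [0.4503, 0.1452, 0.2025]
ee_rot: [3.137, -0.003, -2.905]
force: [0.5, -0.4, -1.9]
width: 0.0595
t: 11.95
eef_pos: [0.4494, 0.1756, 0.2009]
ee_rot: [3.137, -0.005, -2.9]
force: [-0.3, 0.2, -3.1]
width: 0.0597
need [   8.8    1.3 -107.4] rot [-0.003 -0.006  0.002] at [0.4494 0.1756 0.2009] t11.9 w0.0597 F [-0.3  0.2 -3.1]
```

```bash
python3 -m jog '[[7,1,-20,-0.003,-0.006,0.002],[-1,0,-40,0,0,0],[-1,0,-28,0,0,0],[0,0,-12,0,0,0],[0,0,-2,0,0,0]]';  python3 -c "
from h import *
go(.4582,.1769,.0935,-2.898)"
```

```text
t: 12.45
eef_pos: [0.4541, 0.1727, 0.0962]
ee_rot: [3.141, 0.001, -2.901]
force: [0.9, -0.4, -3.0]
width: 0.0597
need [ 4.1  4.2 -2.7] rot [-0.001  0.001  0.003] at [0.4541 0.1727 0.0962] t12.4 w0.0597 F [ 0.9 -0.4 -3. ]
```

```bash
python3 -m jog '[[4,4,0,0,0,0],[0,0,-1,0,0,0],[0,0,-1,0,0,0]]';  python3 -c "
from h import *
go(.4582,.1769,.0935,-2.898)"
```

```text
t: 12.75
eef_pos: [0.4594, 0.1762, 0.0955]
ee_rot: [3.141, 0.003, -2.903]
force: [-0.2, 0.3, -3.3]
width: 0.0597
need [-1.2  0.7 -2. ] rot [-0.001  0.002  0.005] at [0.4594 0.1762 0.0955] t12.8 w0.0597 F [-0.2  0.3 -3.3]
```

```bash
python3 -m jog '[[-1,0,-2,0,0,0],[0,0,-1,0,0,0]]'; python3 -m jog '[[0,0,-1,0,0,0],[0,0,-1,0,0,0]]'
```

```text
t: 12.95
eef_pos: [0.4588, 0.1767, 0.0938]
ee_rot: [3.14, 0.004, -2.903]
force: [-5.8, -0.3, 7.1]
width: 0.0595
t: 13.15
eef_pos: [0.4588, 0.1767, 0.0938]
ee_rot: [3.14, 0.005, -2.902]
force: [-4.6, -1.5, 8.1]
width: 0.0593
```

```bash
python3 -m jog '[[0,0,0,0,0,0],[0,0,0,0,0,0],[0,0,0,0,0,0]]' 0.82; python3 -m jog '[[0,0,10,0,0,0],[0,0,40,0,0,0],[0,0,50,0,0,0],[0,0,20,0,0,0]]'; python3 - <<'E'
from h import *
im,K,C=grab("wrist"); cv2.imwrite("pics/w5.png",im)
print(lids()); print(lids("side",.06,60)); go(.5465,-.19,.2,-2.898)
E
```

```text
t: 13.45
eef_pos: [0.4599, 0.1778, 0.0954]
ee_rot: [3.138, 0.009, -2.901]
force: [-0.3, 0.6, -0.2]
width: 0.0711
t: 13.85
eef_pos: [0.4582, 0.1759, 0.2182]
ee_rot: [-3.141, 0.003, -2.901]
force: [-0.2, 0.8, -0.2]
width: 0.0718
[([0.4551, 0.1898], np.int32(3509))]
[([0.6592, -0.2475], np.int32(96)), ([0.4653, 0.1526], np.int32(593))]
need [  89.1 -365.7  -15.4] rot [-0.     0.002  0.003] at [0.4574 0.1757 0.2154] t14.0 w0.0721 F [-0.6  0.  -1.2]
```

View pics/w5.png

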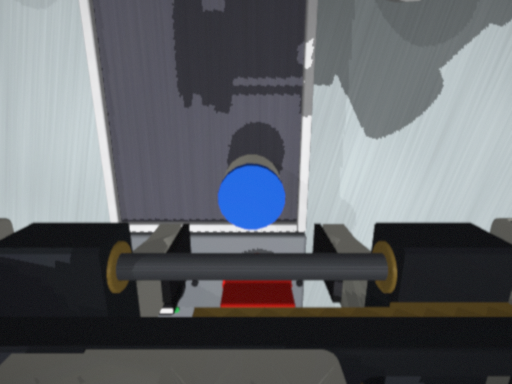

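Jar C stands on the plate (lid at (252,196)), inside the rim. Next is jar E.

```bash
python3 -m jog '[[11,-45,0,0,0,0],[11,-46,0,0,0,0],[11,-46,0,0,0,0],[11,-46,0,0,0,0],[11,-46,0,0,0,0],[11,-46,-10,0,0,0],[11,-46,-10,0,0,0],[11,-45,-10,0,0,0],[0,0,0,0,0,0],[0,0,0,0,0,0]]' 1; python3 - <<'E'
from h import *
print(lids()); print(lids("side",.06,60)); go(.5468,-.1905,.045,-2.898)
E
```

```text
t: 15.0
eef_pos: [0.5413, -0.204, 0.1762]
ee_rot: [3.138, -0.01, -2.897]
force: [-0.8, 0.7, -1.0]
width: 0.0874
[([0.5586, -0.3366], np.int32(4416)), ([0.4168, -0.3405], np.int32(5074)), ([0.6434, -0.2541], np.int32(4444)), ([0.5457, -0.1917], np.int32(3312))]
[([-0.0041, -0.8181], np.int32(860)), ([0.5612, -0.3403], np.int32(219)), ([0.4167, -0.3385], np.int32(214)), ([0.6457, -0.2523], np.int32(226)), ([0.5467, -0.1906], np.int32(269)), ([0.4653, 0.1526], np.int32(593))]
need [   5.4   12.2 -131.7] rot [-0.001 -0.01  -0.003] at [ 0.5414 -0.2027  0.1767] t15.1 w0.0874 F [ 0.2 -0.1 -0.2]
```

```bash
python3 -m jog '[[3,11,-17,-0.001,-0.01,-0.003],[0,0,-40,0,0,0],[0,0,-25,0,0,0],[0,0,-8,0,0,0],[0,0,0,0,0,0]]'; python3 -c "
from h import *
go(.5465,-.191,.045,-2.898)"
```

```text
t: 15.6
eef_pos: [0.5461, -0.1852, 0.0879]
ee_rot: [-3.14, 0.006, -2.889]
force: [0.1, -0.9, -0.1]
width: 0.0877
need [  0.4  -5.8 -42.9] rot [ 0.     0.007 -0.009] at [ 0.5461 -0.1852  0.0879] t15.6 w0.0877 F [ 0.1 -0.9 -0.1]
```

```bash
python3 -m jog '[[0,-6,-3,0,0.007,-0.009],[-1,0,-25,0,0,0],[-1,0,-13,0,0,0],[0,0,-2,0,0,0],[-1,0,0,0,0.004,0]]'; python3 -c "
from h import *
go(.5465,-.191,.045,-2.898)"
```

```text
t: 16.1
eef_pos: [0.5475, -0.1911, 0.0497]
ee_rot: [-3.139, 0.003, -2.896]
force: [0.6, -0.3, 0.8]
width: 0.0879
need [-1.   0.1 -4.7] rot [ 0.002  0.004 -0.002] at [ 0.5475 -0.1911  0.0497] t16.1 w0.0879 F [ 0.6 -0.3  0.8]
```

Now close, and check before lifting.

```bash
python3 -m jog '[[-1,0,-4,0.002,0.004,0],[0,0,-1,0,0,0],[0,0,0,0,0,0],[0,0,-1,0,0,0],[0,0,0,0,0,0],[0,0,0,0,0,0]]' 0.4 28;python3 -c "
from h import *
go(.5998,.0227,.2,-2.898)"
```

```text
t: 16.7
eef_pos: [0.5475, -0.1916, 0.0459]
ee_rot: [-3.141, 0.002, -2.896]
force: [0.8, 0.0, -0.8]
width: 0.0596
need [ 52.3 214.3 154.1] rot [-0.     0.002 -0.002] at [ 0.5475 -0.1916  0.0459] t16.7 w0.0596 F [ 0.8  0.  -0.8]
```

```bash
python3 -m jog '[[0,0,15,0,0,0],[-1,0,40,0,0,0],[-1,0,50,0,0,0],[-1,0,45,0,0,0],[1,30,0,0,0,0],[1,49,0,0,0,0],[1,49,0,0,0,0],[1,49,0,0,0,0],[1,49,0,0,0,0],[1,49,0,0,0,0],[1,49,0,0,0,0],[1,45,0,0,0,0]]';  python3 -m jog '[[0,20,0,0,0,0],[0,0,0,0,0,0],[0,0,0,0,0,0]]'; python3 -c "
from h import *
go(.5552,.2011,.091,-2.898)"
```

```text
t: 17.9
eef_pos: [0.5468, 0.1842, 0.2004]
ee_rot: [3.138, 0.0, -2.906]
force: [0.8, -0.1, -1.8]
width: 0.0597
t: 18.2
eef_pos: [0.5457, 0.2112, 0.199]
ee_rot: [3.138, -0.001, -2.899]
force: [0.1, 0.3, -2.5]
width: 0.0596
need [   9.5  -10.1 -108. ] rot [-0.004 -0.002  0.001] at [0.5457 0.2112 0.199 ] t18.2 w0.0596 F [ 0.1  0.3 -2.5]
```

```bash
python3 -m jog '[[10,-10,-20,-0.003,-0.002,0],[0,0,-40,0,0,0],[0,0,-25,0,0,0],[0,0,-12,0,0,0],[0,0,0,0,0,0]]';  python3 -c "
from h import *
go(.5552,.2011,.091,-2.898)"
```

```text
t: 18.7
eef_pos: [0.5562, 0.1963, 0.1006]
ee_rot: [3.141, 0.003, -2.903]
force: [-1.0, -0.0, -2.3]
width: 0.0597
need [-1.   4.8 -9.6] rot [-0.002  0.003  0.005] at [0.5562 0.1963 0.1006] t18.7 w0.0597 F [-1.  -0.  -2.3]
```

```bash
python3 -m jog '[[-1,5,-5,0,0.003,0.005],[0,0,-2,0,0,0],[0,0,-1,0,0,0]]';  python3 -c "
from h import *
go(.5552,.2011,.091,-2.898)"
```

```text
t: 19.0
eef_pos: [0.5569, 0.2017, 0.095]
ee_rot: [3.139, 0.003, -2.898]
force: [0.1, -0.3, -2.5]
width: 0.0597
need [-1.7 -0.6 -4. ] rot [-0.004  0.003  0.   ] at [0.5569 0.2017 0.095 ] t19.0 w0.0597 F [ 0.1 -0.3 -2.5]
```

```bash
python3 -m jog '[[-1,0,-3,0,0,0],[0,0,-2,0,0,0]]'; python3 -m jog '[[0,0,-1,0,0,0],[0,0,-1,0,0,0]]'
```

```text
t: 19.2
eef_pos: [0.5566, 0.2025, 0.0913]
ee_rot: [3.138, 0.006, -2.898]
force: [-0.0, 0.2, -2.0]
width: 0.0596
t: 19.4
eef_pos: [0.5567, 0.2026, 0.0909]
ee_rot: [3.138, 0.007, -2.897]
force: [-4.5, -0.9, 8.7]
width: 0.0597
```

```bash
python3 -m jog '[[0,0,0,0,0,0],[0,0,0,0,0,0],[0,0,0,0,0,0]]' 0.82; python3 -m jog '[[0,0,10,0,0,0],[0,0,40,0,0,0],[0,0,50,0,0,0],[0,0,10,0,0,0]]'; python3 -m jog '[[10,-45,0,0,0,0],[10,-49,0,0,0,0],[10,-49,0,0,0,0],[10,-49,0,0,0,0],[10,-49,0,0,0,0],[10,-49,0,0,0,0],[10,-49,0,0,0,0],[10,-49,-10,0,0,0],[10,-45,-10,0,0,0],[0,0,0,0,0,0],[0,0,0,0,0,0]]' 1; python3 - <<'E'
from h import *
print(lids()); print(lids("side",.06,60)); go(.6455,-.253,.085,-2.898)
E
```

```text
t: 19.7
eef_pos: [0.5576, 0.2033, 0.0922]
ee_rot: [3.137, 0.01, -2.896]
force: [0.5, -0.8, 0.5]
width: 0.0709
t: 20.1
eef_pos: [0.5563, 0.202, 0.2053]
ee_rot: [3.14, 0.005, -2.896]
force: [0.3, 0.0, 0.9]
width: 0.0719
t: 21.2
eef_pos: [0.6493, -0.2376, 0.1987]
ee_rot: [3.141, 0.025, -2.89]
force: [-0.3, 0.6, 0.6]
width: 0.0877
[([0.4961, -0.4291], np.int32(1161)), ([0.5599, -0.3414], np.int32(3938)), ([0.4393, -0.3316], np.int32(928)), ([0.6432, -0.2542], np.int32(3013))]
[([0.4855, -0.4512], np.int32(210)), ([0.5609, -0.3385], np.int32(204)), ([0.4169, -0.3392], np.int32(225)), ([0.6444, -0.2528], np.int32(228)), ([0.5691, 0.1805], np.int32(593)), ([0.4653, 0.1526], np.int32(595))]
need [  -3.7  -16.7 -113.9] rot [-0.007  0.024 -0.009] at [ 0.6492 -0.2363  0.1989] t21.3 w0.0875 F [-0.   0.4 -0.9]
```

```bash
python3 -m jog '[[-5,-17,-20,-0.007,0.024,-0.009],[0,0,-40,0,0,0],[0,0,-35,0,0,0],[0,0,-15,0,0,0],[0,0,0,0,0,0]]'; python3 -c "
from h import *
go(.6445,-.253,.045,-2.898)"
```

```text
t: 21.8
eef_pos: [0.6449, -0.2484, 0.0887]
ee_rot: [-3.139, 0.004, -2.89]
force: [-0.1, -0.3, -0.3]
width: 0.0875
need [ -0.4  -4.6 -43.7] rot [ 0.001  0.004 -0.008] at [ 0.6449 -0.2484  0.0887] t21.8 w0.0875 F [-0.1 -0.3 -0.3]
```

```bash
python3 -m jog '[[0,-5,-4,0,0.004,-0.009],[-1,0,-25,0,0,0],[-1,0,-13,0,0,0],[0,0,-2,0,0,0],[-1,0,-2,0,0.004,0]]'; python3 -m jog '[[0,0,-1,0,0,0],[0,0,-1,0,0,0],[0,0,0,0,0,0],[0,0,-1,0,0,0],[0,0,0,0,0,0],[0,0,0,0,0,0]]' 0.4 28;python3 -c "
from h import *
go(.5775,.1119,.2,-2.898)"
```

```text
t: 22.3
eef_pos: [0.6453, -0.2526, 0.0467]
ee_rot: [-3.138, 0.001, -2.896]
force: [-0.0, -0.1, 0.9]
width: 0.0873
t: 22.9
eef_pos: [0.6458, -0.2532, 0.0466]
ee_rot: [-3.136, 0.003, -2.896]
force: [0.6, 0.6, -0.3]
width: 0.0595
need [-68.3 365.1 153.4] rot [ 0.004  0.004 -0.002] at [ 0.6458 -0.2532  0.0466] t22.9 w0.0595 F [ 0.6  0.6 -0.3]
```

```bash
python3 -m jog '[[0,0,15,0.003,0.004,0],[0,0,40,0,0,0],[0,0,50,0,0,0],[0,0,45,0,0,0],[-8,30,0,0,0,0],[-8,48,0,0,0,0],[-8,48,0,0,0,0],[-8,48,0,0,0,0],[-8,48,0,0,0,0],[-8,48,0,0,0,0],[-8,48,0,0,0,0],[-8,30,0,0,0,0]]';  python3 -m jog '[[0,0,0,0,0,0],[0,0,0,0,0,0],[0,0,0,0,0,0]]'; python3 -c "
from h import *
go(.5775,.1119,.0915,-2.898)"
```

```text
t: 24.1
eef_pos: [0.5764, 0.103, 0.1967]
ee_rot: [3.137, -0.001, -2.906]
force: [1.2, 0.3, -2.6]
width: 0.0595
t: 24.4
eef_pos: [0.575, 0.1078, 0.1961]
ee_rot: [3.136, -0.001, -2.9]
force: [0.4, 0.3, -3.4]
width: 0.0591
need [   2.5    4.1 -104.6] rot [-0.005 -0.003  0.002] at [0.575  0.1078 0.1961] t24.4 w0.0591 F [ 0.4  0.3 -3.4]
```

```bash
python3 -m jog '[[2,7,-20,-0.004,-0.002,0],[0,0,-40,0,0,0],[0,0,-23,0,0,0],[0,0,-10,0,0,0],[0,0,0,0,0,0]]';  python3 -c "
from h import *
go(.5775,.1119,.0915,-2.898)"
```

```text
t: 24.9
eef_pos: [0.5792, 0.1099, 0.1014]
ee_rot: [3.14, 0.003, -2.907]
force: [-0.6, -0.5, -1.8]
width: 0.0595
need [-1.7  2.  -9.9] rot [-0.002  0.003  0.009] at [0.5792 0.1099 0.1014] t24.9 w0.0595 F [-0.6 -0.5 -1.8]
```

```bash
python3 -m jog '[[-2,2,-6,0,0.003,0.008],[-1,0,-2,0,0,0],[0,0,-2,0,0,0],[0,0,-2,0,0,0]]'; python3 -m jog '[[0,0,-1,0,0,0]]'; python3 -m jog '[[0,0,-1,0,0,0]]'
```

```text
t: 25.3
eef_pos: [0.5784, 0.1118, 0.0921]
ee_rot: [3.138, 0.005, -2.899]
force: [0.0, -0.4, -2.6]
width: 0.0595
t: 25.4
eef_pos: [0.5785, 0.1119, 0.0917]
ee_rot: [3.138, 0.006, -2.899]
force: [-3.7, 0.7, 3.8]
width: 0.0596
t: 25.5
eef_pos: [0.5785, 0.112, 0.0916]
ee_rot: [3.138, 0.006, -2.899]
force: [-5.2, -0.6, 8.6]
width: 0.0598
```

```bash
python3 -m jog '[[0,0,0,0,0,0],[0,0,0,0,0,0],[0,0,0,0,0,0]]' 0.82; python3 -m jog '[[0,0,10,0,0,0],[0,0,40,0,0,0],[0,0,50,0,0,0],[0,0,20,0,0,0]]'; python3 -m jog '[[-2,-45,0,0,0,0],[-2,-49,0,0,0,0],[-2,-49,0,0,0,0],[-2,-49,0,0,0,0],[-2,-49,0,0,0,0],[-2,-49,0,0,0,0],[-2,-49,0,0,0,0],[-2,-49,0,0,0,0],[-2,-45,0,0,0,0],[0,0,0,0,0,0],[0,0,0,0,0,0]]' 1; python3 - <<'E'
from h import *
print(lids()); print(lids("side",.06,60)); go(.561,-.34,.085,-2.898)
E
```

```text
t: 25.8
eef_pos: [0.5799, 0.1127, 0.0932]
ee_rot: [3.138, 0.01, -2.898]
force: [0.2, -0.1, 0.7]
width: 0.0708
t: 26.2
eef_pos: [0.5779, 0.1114, 0.2154]
ee_rot: [3.14, 0.003, -2.898]
force: [0.4, 1.1, 0.6]
width: 0.0719
t: 27.3
eef_pos: [0.5608, -0.3338, 0.2318]
ee_rot: [-3.139, 0.024, -2.892]
force: [-0.1, 0.0, -0.5]
width: 0.0879
[([0.4837, -0.4499], np.int32(3193)), ([0.5594, -0.3412], np.int32(2418)), ([0.4164, -0.3409], np.int32(2402))]
[([0.0319, -0.7482], np.int32(220)), ([0.4854, -0.4496], np.int32(194)), ([0.5618, -0.3414], np.int32(238)), ([0.4174, -0.3407], np.int32(243)), ([0.5921, 0.0838], np.int32(494)), ([0.569, 0.1812], np.int32(582)), ([0.4653, 0.1525], np.int32(597))]
need [-1.000e-01 -7.500e+00 -1.469e+02] rot [-0.003  0.024 -0.008] at [ 0.5611 -0.3325  0.2319] t27.4 w0.0877 F [ 0.7 -0.1  0.2]
```

```bash
python3 -m jog '[[-2,-8,-30,-0.003,0.024,-0.008],[0,-2,-50,0,0,0],[0,-2,-45,0,0,0],[0,0,-18,0,0,0],[0,0,0,0,0,0]]'; python3 -c "
from h import *
go(.5605,-.3405,.045,-2.898)"
```

```text
t: 27.9
eef_pos: [0.5622, -0.3383, 0.0898]
ee_rot: [-3.137, 0.007, -2.889]
force: [0.6, -0.2, 1.2]
width: 0.0873
need [ -1.7  -2.2 -44.8] rot [ 0.003  0.008 -0.009] at [ 0.5622 -0.3383  0.0898] t27.9 w0.0873 F [ 0.6 -0.2  1.2]
```

```bash
python3 -m jog '[[-2,-2,-5,0.002,0.008,-0.009],[-1,0,-25,0,0,0],[-1,0,-13,0,0,0],[0,0,-2,0,0,0],[-1,0,-2,0,0.004,0]]'; python3 -m jog '[[0,0,-1,0,0,0],[0,0,-1,0,0,0],[0,0,0,0,0,0],[0,0,-1,0,0,0],[0,0,0,0,0,0],[0,0,0,0,0,0]]' 0.4 28;python3 -c "
from h import *
go(.4805,.0877,.2,-2.898)"
```

```text
t: 28.4
eef_pos: [0.5621, -0.3388, 0.0485]
ee_rot: [-3.137, 0.002, -2.894]
force: [-0.2, -1.5, 0.1]
width: 0.0878
t: 29.0
eef_pos: [0.5629, -0.3395, 0.0485]
ee_rot: [-3.135, 0.004, -2.894]
force: [0.2, 0.1, -1.1]
width: 0.0596
need [-82.4 427.2 151.5] rot [ 0.005  0.005 -0.004] at [ 0.5629 -0.3395  0.0485] t29.0 w0.0596 F [ 0.2  0.1 -1.1]
```

```bash
python3 -m jog '[[0,0,15,0.004,0.004,0],[0,0,40,0,0,0],[0,0,50,0,0,0],[0,0,45,0,0,0],[-9,30,0,0,0,0],[-9,48,0,0,0,0],[-9,48,0,0,0,0],[-9,48,0,0,0,0],[-9,48,0,0,0,0],[-9,48,0,0,0,0],[-9,48,0,0,0,0],[-9,48,0,0,0,0]]';  python3 -m jog '[[-6,38,0,0,0,0],[0,15,0,0,0,0],[0,0,0,0,0,0],[0,0,0,0,0,0]]'; python3 -c "
from h import *
go(.4805,.0877,.0935,-2.898)"
```

```text
t: 30.2
eef_pos: [0.486, 0.0325, 0.1999]
ee_rot: [3.138, 0.002, -2.905]
force: [1.6, 0.6, -2.1]
width: 0.0592
t: 30.6
eef_pos: [0.4777, 0.0935, 0.2002]
ee_rot: [3.136, 0.004, -2.897]
force: [-0.3, -0.0, -1.8]
width: 0.0596
need [   2.8   -5.8 -106.7] rot [-0.007  0.002 -0.001] at [0.4777 0.0935 0.2002] t30.6 w0.0596 F [-0.3 -0.  -1.8]
```

```bash
python3 -m jog '[[2,-3,-20,-0.006,0.002,0],[0,0,-40,0,0,0],[0,0,-23,0,0,0],[0,0,-10,0,0,0],[0,0,0,0,0,0]]';  python3 -c "
from h import *
go(.4805,.0877,.0935,-2.898)"
```

```text
t: 31.1
eef_pos: [0.4809, 0.0865, 0.1055]
ee_rot: [3.141, 0.004, -2.902]
force: [0.6, -0.0, -1.8]
width: 0.0595
need [ -0.4   1.2 -12. ] rot [-0.002  0.003  0.004] at [0.4809 0.0865 0.1055] t31.1 w0.0595 F [ 0.6 -0.  -1.8]
```

```bash
python3 -m jog '[[-1,1,-7,0,0.003,0.004],[-1,0,-3,0,0,0],[0,0,-2,0,0,0],[0,0,-2,0,0,0]]'; python3 -m jog '[[0,0,-1,0,0,0]]'; python3 -m jog '[[0,0,-1,0,0,0]]'
```

```text
t: 31.5
eef_pos: [0.4809, 0.0876, 0.0936]
ee_rot: [3.139, 0.005, -2.898]
force: [-1.3, 0.7, 4.9]
width: 0.0594
t: 31.6
eef_pos: [0.4809, 0.0878, 0.0935]
ee_rot: [3.139, 0.006, -2.898]
force: [-7.5, 1.4, 12.0]
width: 0.0597
t: 31.7
eef_pos: [0.4809, 0.0878, 0.0935]
ee_rot: [3.139, 0.006, -2.898]
force: [-4.0, -0.3, 8.9]
width: 0.0595
```

```bash
python3 -m jog '[[0,0,0,0,0,0],[0,0,0,0,0,0],[0,0,0,0,0,0]]' 0.82; python3 -m jog '[[0,0,10,0,0,0],[0,0,40,0,0,0],[0,0,50,0,0,0],[0,0,10,0,0,0]]'; python3 -m jog '[[-7,-45,0,0,0,0],[-7,-49,0,0,0,0],[-7,-49,0,0,0,0],[-7,-49,0,0,0,0],[-7,-49,0,0,0,0],[-7,-49,0,0,0,0],[-7,-49,0,0,0,0],[-7,-49,0,0,0,0],[-5,-30,0,0,0,0],[0,0,0,0,0,0],[0,0,0,0,0,0]]' 1; python3 - <<'E'
from h import *
print(lids()); print(lids("side",.06,60)); go(.417,-.3405,.085,-2.898)
E
```

```text
t: 32.0
eef_pos: [0.4822, 0.0887, 0.0952]
ee_rot: [3.138, 0.01, -2.896]
force: [-0.6, 0.0, 0.1]
width: 0.0709
t: 32.4
eef_pos: [0.481, 0.0877, 0.2091]
ee_rot: [3.14, 0.006, -2.896]
force: [0.1, 0.6, -1.1]
width: 0.0716
t: 33.5
eef_pos: [0.4192, -0.3389, 0.2207]
ee_rot: [-3.14, 0.024, -2.89]
force: [0.2, 0.4, 0.1]
width: 0.0875
[([0.4837, -0.4499], np.int32(3557)), ([0.4155, -0.3405], np.int32(2560))]
[([-0.0035, -0.8183], np.int32(863)), ([0.4847, -0.4498], np.int32(196)), ([0.4176, -0.3415], np.int32(246)), ([0.5922, 0.0839], np.int32(494)), ([0.4891, 0.0575], np.int32(506)), ([0.569, 0.1812], np.int32(581)), ([0.4652, 0.1529], np.int32(588))]
need [  -2.6   -2.6 -135.7] rot [-0.004  0.024 -0.01 ] at [ 0.4196 -0.3379  0.2207] t33.6 w0.0878 F [-0.3  0.2 -0.4]
```

```bash
python3 -m jog '[[-5,-4,-30,-0.003,0.024,-0.009],[0,-1,-45,0,0,0],[0,-1,-38,0,0,0],[0,0,-18,0,0,0],[0,0,0,0,0,0]]'; python3 -c "
from h import *
go(.4167,-.341,.045,-2.898)"
```

```text
t: 34.1
eef_pos: [0.4178, -0.339, 0.0898]
ee_rot: [-3.138, 0.007, -2.888]
force: [0.0, 0.9, 1.0]
width: 0.0877
need [ -1.1  -2.  -44.8] rot [ 0.002  0.007 -0.01 ] at [ 0.4178 -0.339   0.0898] t34.1 w0.0877 F [0.  0.9 1. ]
```

```bash
python3 -m jog '[[-2,-2,-5,0.002,0.008,-0.009],[-1,0,-25,0,0,0],[-1,0,-13,0,0,0],[0,0,-2,0,0,0],[-1,-1,-3,0,0.004,0]]'; python3 -m jog '[[0,0,-1,0,0,0],[0,0,-1,0,0,0],[0,0,0,0,0,0],[0,0,-1,0,0,0],[0,0,0,0,0,0],[0,0,0,0,0,0]]' 0.4 28;python3 -c "
from h import *
go(.5028,-.0015,.2,-2.898)"
```

```text
t: 34.6
eef_pos: [0.4183, -0.3413, 0.0469]
ee_rot: [-3.137, 0.002, -2.892]
force: [-0.5, 0.1, 0.5]
width: 0.0875
t: 35.2
eef_pos: [0.419, -0.3419, 0.0466]
ee_rot: [-3.135, 0.004, -2.893]
force: [-1.0, -0.3, -0.7]
width: 0.0598
need [ 83.8 340.4 153.4] rot [ 0.005  0.005 -0.005] at [ 0.419  -0.3419  0.0466] t35.2 w0.0598 F [-1.  -0.3 -0.7]
```

```bash
python3 -m jog '[[0,0,15,0.004,0.004,0],[0,0,40,0,0,0],[0,0,50,0,0,0],[0,0,45,0,0,0],[11,30,0,0,0,0],[11,45,0,0,0,0],[11,45,0,0,0,0],[11,45,0,0,0,0],[11,45,0,0,0,0],[11,45,0,0,0,0],[11,45,0,0,0,0],[11,35,0,0,0,0]]';  python3 -m jog '[[2,0,0,0,0,0],[0,0,0,0,0,0],[0,0,0,0,0,0]]'; python3 -c "
from h import *
go(.5028,-.0015,.0915,-2.898)"
```

```text
t: 36.4
eef_pos: [0.5051, 0.0046, 0.1997]
ee_rot: [3.137, 0.003, -2.903]
force: [1.4, -0.1, -2.7]
width: 0.0598
t: 36.7
eef_pos: [0.5079, 0.0096, 0.1985]
ee_rot: [3.136, 0.003, -2.898]
force: [-0.2, 0.5, -3.3]
width: 0.0595
need [  -5.1  -11.1 -107. ] rot [-0.006  0.001 -0.   ] at [0.5079 0.0096 0.1985] t36.7 w0.0595 F [-0.2  0.5 -3.3]
```

```bash
python3 -m jog '[[-6,-9,-20,-0.005,0.002,0],[0,0,-40,0,0,0],[0,0,-23,0,0,0],[0,0,-10,0,0,0],[0,0,0,0,0,0]]';  python3 -c "
from h import *
go(.5028,-.0015,.0915,-2.898)"
```

```text
t: 37.2
eef_pos: [0.5008, -0.0044, 0.104]
ee_rot: [3.14, 0.002, -2.904]
force: [-0.3, -0.5, -3.0]
width: 0.0598
need [  2.    2.9 -12.5] rot [-0.002  0.002  0.006] at [ 0.5008 -0.0044  0.104 ] t37.2 w0.0598 F [-0.3 -0.5 -3. ]
```

```bash
python3 -m jog '[[1,3,-7,0,0.002,0.005],[0,0,-3,0,0,0],[0,0,-2,0,0,0],[0,0,-2,0,0,0]]'; python3 -m jog '[[0,0,-1,0,0,0]]'; python3 -m jog '[[0,0,-1,0,0,0]]'
```

```text
t: 37.6
eef_pos: [0.5043, -0.0013, 0.0923]
ee_rot: [3.139, 0.006, -2.9]
force: [0.1, -0.4, -2.7]
width: 0.0592
t: 37.7
eef_pos: [0.5044, -0.0011, 0.0916]
ee_rot: [3.139, 0.006, -2.899]
force: [-5.3, 2.1, 6.5]
width: 0.0598
t: 37.8
eef_pos: [0.5044, -0.001, 0.0915]
ee_rot: [3.139, 0.006, -2.899]
force: [-6.1, 2.3, 14.0]
width: 0.0595
```

```bash
python3 -m jog '[[0,0,0,0,0,0],[0,0,0,0,0,0],[0,0,0,0,0,0]]' 0.82; python3 -m jog '[[0,0,10,0,0,0],[0,0,40,0,0,0],[0,0,50,0,0,0],[0,0,20,0,0,0]]'; python3 -m jog '[[-2,-45,0,0,0,0.07],[-2,-49,0,0,0,0.07],[-2,-49,0,0,0,0.07],[-2,-49,0,0,0,0.07],[-2,-49,0,0,0,0.07],[-2,-49,0,0,0,0.07],[-2,-49,0,0,0,0.07],[-2,-49,0,0,0,0.07],[-2,-50,0,0,0,0.07],[0,0,0,0,0,0],[0,0,0,0,0,0]]' 1; python3 - <<'E'
from h import *
print(lids()); print(lids("side",.06,60)); go(.485,-.45,.085,-2.269)
im,K,C=grab("wrist"); cv2.imwrite("pics/w6.png",im)
E
```

```text
t: 38.1
eef_pos: [0.5059, -0.0004, 0.0932]
ee_rot: [3.14, 0.01, -2.898]
force: [0.2, 0.6, 0.2]
width: 0.0716
t: 38.5
eef_pos: [0.5036, -0.0016, 0.216]
ee_rot: [3.141, 0.003, -2.898]
force: [-0.3, 0.7, 0.6]
width: 0.0719
t: 39.6
eef_pos: [0.4859, -0.4503, 0.2315]
ee_rot: [-3.133, 0.019, -2.234]
force: [-0.2, 0.3, 0.8]
width: 0.0876
[([0.4839, -0.4496], np.int32(2361))]
[([0.485, -0.45], np.int32(207)), ([0.5132, -0.0309], np.int32(393)), ([0.5921, 0.0839], np.int32(495)), ([0.4888, 0.0584], np.int32(493)), ([0.569, 0.1812], np.int32(581)), ([0.4652, 0.1529], np.int32(587))]
need [  -1.3   -1.  -146.6] rot [-0.009  0.019 -0.036] at [ 0.4863 -0.449   0.2316] t39.7 w0.0878 F [-0.1 -0.1  0.5]
```

View pics/w6.png

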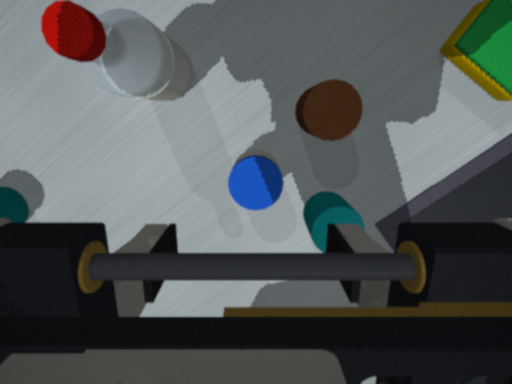

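A's lid is at (256,182), turquoise T1 at (333,215) and brown at (329,109). I'll rotate the jaws slightly to split the gap between those two.

```bash
python3 -m jog '[[-2,-1,-30,-0.009,0.019,0.06],[0,-1,-45,0,0,0.06],[0,-1,-42,0,0,0],[0,0,-18,0,0,0],[0,0,0,0,0,0]]'; python3 - <<'E'
from h import *
go(.4845,-.4498,.045,-2.11)
im,K,C=grab("wrist"); cv2.imwrite("pics/w7.png",im)
E
```

```text
t: 40.25
eef_pos: [0.4879, -0.4455, 0.0988]
ee_rot: [-3.133, 0.001, -2.099]
force: [0.1, 0.5, 0.0]
width: 0.0876
need [ -3.4  -4.3 -53.8] rot [ 0.003  0.008 -0.011] at [ 0.4879 -0.4455  0.0988] t40.2 w0.0876 F [0.1 0.5 0. ]
```

View pics/w7.png

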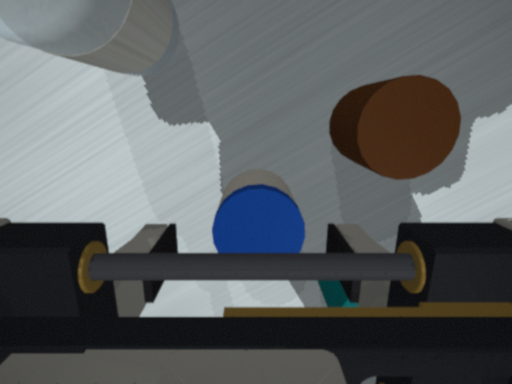

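The lid is centred between the fingers; T1 lies behind the right finger. Correcting and descending.

```bash
python3 -m jog '[[-3,-4,-8,0.003,0.008,-0.01],[-1,-1,-25,0,0,0],[0,-1,-18,0,0,0],[0,0,-3,0,0,0],[0,-1,-3,0,0.004,0]]'; python3 -c "
from h import *
go(.4845,-.4498,.045,-2.11)"
```

```text
t: 40.8
eef_pos: [0.4898, -0.4545, 0.0507]
ee_rot: [-3.131, -0.003, -2.107]
force: [0.6, -0.9, -0.2]
width: 0.0874
need [-5.3  4.7 -5.7] rot [ 0.008  0.007 -0.003] at [ 0.4898 -0.4545  0.0507] t40.8 w0.0874 F [ 0.6 -0.9 -0.2]
```

```bash
python3 -m jog '[[-5,4,-5,0.006,0.006,-0.003],[-1,0,-1,0,0,0]]'; python3 -c "
from h import *
go(.4845,-.4498,.045,-2.11)"
```

```text
t: 41.0
eef_pos: [0.4845, -0.4508, 0.0462]
ee_rot: [-3.138, -0.001, -2.11]
force: [-0.2, -0.5, -0.4]
width: 0.0878
need [ 0.   1.  -1.2] rot [0.003 0.003 0.   ] at [ 0.4845 -0.4508  0.0462] t41.0 w0.0878 F [-0.2 -0.5 -0.4]
```

```bash
python3 -m jog '[[0,0,-1,0.002,0.003,0],[0,0,-1,0,0,0],[0,0,0,0,0,0],[0,0,-1,0,0,0],[0,0,0,0,0,0],[0,0,0,0,0,0]]' 0.4 28;python3 -c "
from h import *
go(.5998,.0227,.2,-2.898)"
```

```text
t: 41.6
eef_pos: [0.4856, -0.4511, 0.0451]
ee_rot: [-3.138, -0.0, -2.11]
force: [-0.8, -0.5, 0.7]
width: 0.0597
need [114.2 473.8 154.9] rot [ 0.003  0.002 -0.788] at [ 0.4856 -0.4511  0.0451] t41.6 w0.0597 F [-0.8 -0.5  0.7]
```

```bash
python3 -m jog '[[0,0,15,0.003,0.003,0],[0,0,40,0,0,0],[0,0,50,0,0,0],[0,0,45,0,0,0],[11,30,0,0,0,-0.075],[11,47,0,0,0,-0.075],[11,47,0,0,0,-0.075],[11,47,0,0,0,-0.075],[11,47,0,0,0,-0.075],[11,47,0,0,0,-0.075],[11,47,0,0,0,-0.075],[11,47,0,0,0,-0.075]]';  python3 -m jog '[[11,47,0,0,0,-0.075],[11,40,0,0,0,-0.075],[3,12,0,0,0,-0.03],[0,0,0,0,0,0],[0,0,0,0,0,0]]'; python3 -c "
from h import *
go(.5998,.0227,.0905,-2.898)"
```

```text
t: 42.8
eef_pos: [0.5655, -0.0827, 0.1928]
ee_rot: [3.126, -0.001, -2.746]
force: [0.6, -0.6, -3.1]
width: 0.0596
t: 43.3
eef_pos: [0.5892, 0.0265, 0.1899]
ee_rot: [3.125, -0.006, -2.929]
force: [-0.4, -0.3, -3.6]
width: 0.0593
need [ 10.6  -3.8 -99.4] rot [-0.015 -0.01   0.031] at [0.5892 0.0265 0.1899] t43.3 w0.0593 F [-0.4 -0.3 -3.6]
```

```bash
python3 -m jog '[[10,-1,-18,-0.014,-0.01,0.03],[0,0,-38,0,0,0],[0,0,-22,0,0,0],[0,0,-8,0,0,0],[0,0,0,0,0,0]]';  python3 -c "
from h import *
go(.5998,.0227,.0905,-2.898)"
```

```text
t: 43.8
eef_pos: [0.5982, 0.02, 0.102]
ee_rot: [-3.141, 0.0, -2.899]
force: [-0.5, 0.1, -4.0]
width: 0.0594
need [  1.6   2.7 -11.5] rot [0.    0.001 0.001] at [0.5982 0.02   0.102 ] t43.8 w0.0594 F [-0.5  0.1 -4. ]
```

```bash
python3 -m jog '[[1,3,-6,0,0,0],[0,0,-3,0,0,0],[0,0,-2,0,0,0],[0,0,-1,0,0,0]]'; python3 -m jog '[[0,0,-1,0,0,0]]'; python3 -m jog '[[0,0,-1,0,0,0]]'
```

```text
t: 44.2
eef_pos: [0.6012, 0.0226, 0.0926]
ee_rot: [-3.141, 0.005, -2.9]
force: [0.5, 0.5, -2.0]
width: 0.0597
t: 44.3
eef_pos: [0.6015, 0.0227, 0.0921]
ee_rot: [-3.141, 0.006, -2.9]
force: [-0.1, 0.2, -3.2]
width: 0.0594
t: 44.4
eef_pos: [0.6017, 0.0228, 0.0914]
ee_rot: [-3.141, 0.007, -2.9]
force: [0.4, 0.5, -2.8]
width: 0.0599
```

```bash
python3 -m jog '[[-1,0,-1,0,0.004,0],[0,0,-1,0,0,0]]'; python3 -m jog '[[0,0,-1,0,0,0]]'
```

```text
t: 44.6
eef_pos: [0.6007, 0.023, 0.0901]
ee_rot: [3.141, 0.003, -2.899]
force: [-3.9, 1.3, 8.8]
width: 0.0595
t: 44.7
eef_pos: [0.6007, 0.0231, 0.0901]
ee_rot: [3.141, 0.003, -2.899]
force: [-4.9, 1.3, 10.4]
width: 0.0596
```

```bash
python3 -m jog '[[0,0,0,0,0,0],[0,0,0,0,0,0],[0,0,0,0,0,0]]' 0.82; python3 -m jog '[[0,0,10,0,0,0],[0,0,40,0,0,0],[0,0,50,0,0,0],[0,0,30,0,0,0]]'; python3 -m jog '[[-15,24,0,0,0,0.131],[-15,24,0,0,0,0.131],[-15,24,0,0,0,0.131],[-15,24,0,0,0,0.131],[-15,24,0,0,0,0.131],[-15,24,0,0,0,0.131],[-15,24,0,0,0,0.131],[-15,24,0,0,0,0.131],[-15,24,0,0,0,0.131],[-15,24,0,0,0,0.131],[-15,20,0,0,0,0.131],[-10,0,0,0,0,0.131]]' 1; python3 - <<'E'
from h import *
go(.425,.289,.13,-1.326)
for z in (.107,): print(lids("side",z,60), lids("scene",z,60))
im,_,_=grab("scene"); cv2.imwrite("pics/s3.png",cv2.resize(im[110:280,130:430],None,fx=2.5,fy=2.5))
im,_,_=grab("wrist"); cv2.imwrite("pics/w8.png",im)
E
```

```text
t: 45.0
eef_pos: [0.6019, 0.0234, 0.0915]
ee_rot: [-3.142, 0.006, -2.898]
force: [-0.8, -0.1, 0.8]
width: 0.0713
t: 45.4
eef_pos: [0.5987, 0.0221, 0.2222]
ee_rot: [-3.141, -0.004, -2.898]
force: [1.4, 0.9, 0.2]
width: 0.0719
t: 46.6
eef_pos: [0.4216, 0.2914, 0.2404]
ee_rot: [-3.131, 0.017, -1.267]
force: [-0.5, -0.4, -0.3]
width: 0.0874
need [   3.4   -2.4 -110.4] rot [-0.02   0.005 -0.059] at [0.4216 0.2914 0.2404] t46.6 w0.0874 F [-0.5 -0.4 -0.3]
[([0.016, -0.7383], np.int32(857)), ([0.6006, 0.028], np.int32(389)), ([0.5792, 0.1141], np.int32(480)), ([0.5573, 0.2056], np.int32(578))] [([0.0361, -0.7598], np.int32(491)), ([-0.0562, 0.5783], np.int32(709)), ([0.5058, 0.0059], np.int32(237)), ([0.4831, 0.0916], np.int32(235)), ([0.462, 0.1818], np.int32(241)), ([0.6018, 0.0286], np.int32(267)), ([0.5795, 0.116], np.int32(277)), ([0.5578, 0.2067], np.int32(284))]
```

View pics/s3.png

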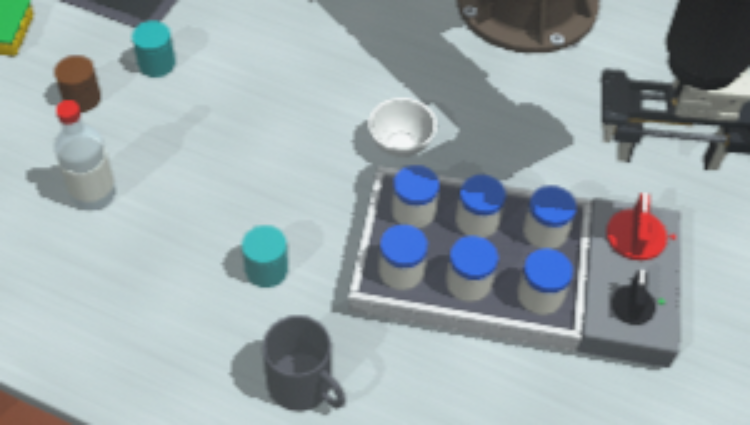

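View pics/w8.png

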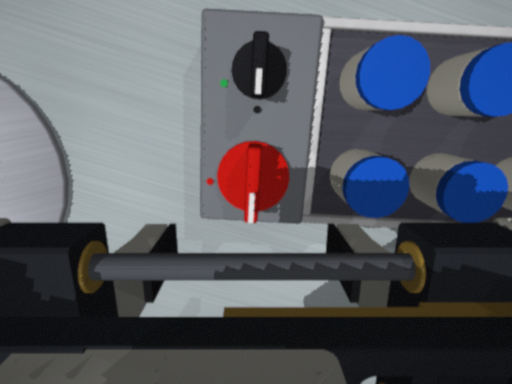

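All six jars stand upright inside the rim, and the bystanders and look-alikes haven't moved. The switch (disc at (254,177)) and timer (259,68) are both at 0. Descending on the switch.

```bash
python3 -m jog '[[3,-1,-25,-0.02,0.005,-0.045],[0,0,-45,0,0,0],[0,0,-30,0,0,0],[0,0,0,0,0,0]]'; python3 -c "
from h import *
go(.4255,.290,.096,-1.315)"
```

```text
t: 47.2
eef_pos: [0.4287, 0.2877, 0.1406]
ee_rot: [-3.136, 0.002, -1.339]
force: [-0.5, -0.3, 0.3]
width: 0.0876
need [ -3.2   2.3 -44.6] rot [-0.003  0.005  0.024] at [0.4287 0.2877 0.1406] t47.2 w0.0876 F [-0.5 -0.3  0.3]
```

```bash
python3 -m jog '[[-3,2,-8,-0.003,0.005,0.024],[-1,0,-22,0,0,0],[-1,0,-10,0,0,0],[-1,0,-3,0,0,0]]'; python3 -c "
from h import *
go(.4255,.290,.096,-1.315)"
```

```text
t: 47.6
eef_pos: [0.4258, 0.2915, 0.1008]
ee_rot: [-3.137, 0.003, -1.316]
force: [-0.1, -0.6, 0.3]
width: 0.0875
need [-0.3 -1.5 -4.8] rot [-0.004  0.004  0.001] at [0.4258 0.2915 0.1008] t47.6 w0.0875 F [-0.1 -0.6  0.3]
```

```bash
python3 -m jog '[[0,-1,-4,-0.004,0.004,0],[0,0,-1,0,0,0],[0,0,0,0,0,0],[0,0,-1,0,0,0],[0,0,0,0,0,0],[0,0,-1,0,0,0],[0,0,0,0,0,0],[0,0,0,0,0,0],[0,0,0,0,0,0],[0,0,0,0,0,0],[0,0,0,0,0,0]]' 0.05 40; python3 -c "
from h import *
go(.4255,.290,.096,-2.72);print(status.get_state()['moment'])"
```

```text
t: 48.7
eef_pos: [0.4272, 0.2927, 0.097]
ee_rot: [-3.137, 0.004, -1.316]
force: [-0.4, 0.2, 0.4]
width: 0.0142
need [-1.7 -2.7 -1. ] rot [-0.002  0.006 -1.404] at [0.4272 0.2927 0.097 ] t48.7 w0.0142 F [-0.4  0.2  0.4]
[-0.29165044  0.18892151 -0.29303118]
```

```bash
python3 -m jog '[[0,0,0,0,0,-0.14],[0,0,0,0,0,-0.14],[0,0,0,0,0,-0.14],[0,0,0,0,0,-0.14],[0,0,0,0,0,-0.14]]'; python3 -c "
from h import *
go(.4255,.290,.096,-2.72)"; python3 -m jog '[[0,0,0,0,0,-0.14],[0,0,0,0,0,-0.14],[0,0,0,0,0,-0.14],[0,0,0,0,0,-0.14],[0,0,0,0,0,-0.14],[0,0,0,0,0,-0.03]]'; python3 -c "
from h import *
go(.4255,.290,.096,-2.72);print(status.get_state()['moment'])"
```

```text
t: 49.2
eef_pos: [0.4269, 0.2905, 0.0969]
ee_rot: [-3.138, -0.001, -2.038]
force: [-1.7, -0.4, 2.4]
width: 0.0138
need [-1.4 -0.5 -0.9] rot [ 0.004  0.002 -0.682] at [0.4269 0.2905 0.0969] t49.2 w0.0138 F [-1.7 -0.4  2.4]
t: 49.8
eef_pos: [0.4254, 0.2889, 0.097]
ee_rot: [-3.136, -0.005, -2.801]
force: [1.4, -0.3, -1.6]
width: 0.0145
need [ 0.1  1.1 -1. ] rot [ 0.006 -0.002  0.081] at [0.4254 0.2889 0.097 ] t49.8 w0.0145 F [ 1.4 -0.3 -1.6]
[ 0.00392986 -0.22919282  1.19841937]
```

```bash
python3 -m jog '[[0,0,0,0,0,0],[0,0,0,0,0,0],[0,0,0,0,0,0],[0,0,15,0,0,0],[0,0,40,0,0,0],[0,0,50,0,0,0],[0,0,20,0,0,0]]' 1; python3 -m jog '[[10,3,0,0,0,0.135],[10,3,0,0,0,0.135],[10,3,0,0,0,0.135],[10,3,0,0,0,0.135],[10,3,0,0,0,0.135],[10,3,0,0,0,0.135],[10,3,0,0,0,0.135],[10,3,0,0,0,0.135],[10,3,0,0,0,0.135],[10,1,0,0,0,0.135],[7,0,0,0,0,0.10],[0,0,0,0,0,0]]' 1; python3 -m jog '[[0,0,0,0,0,0]]'; python3 - <<'E'
from h import *
go(.532,.317,.13,-1.315)
im,_,_=grab("wrist"); cv2.imwrite("pics/w9.png",im)
E
```

```text
t: 50.5
eef_pos: [0.4234, 0.2858, 0.2222]
ee_rot: [-3.131, -0.013, -2.797]
force: [0.3, 0.3, 0.4]
width: 0.0649
t: 51.7
eef_pos: [0.5356, 0.3156, 0.2271]
ee_rot: [-3.136, -0.004, -1.279]
force: [-0.8, 0.7, 0.2]
width: 0.0877
t: 51.8
eef_pos: [0.5354, 0.3154, 0.2268]
ee_rot: [-3.137, -0.004, -1.282]
force: [-0.7, 0.4, 0.1]
width: 0.0874
need [ -3.4   1.6 -96.8] rot [ 0.003  0.006 -0.033] at [0.5354 0.3154 0.2268] t51.8 w0.0874 F [-0.7  0.4  0.1]
```

View pics/w9.png

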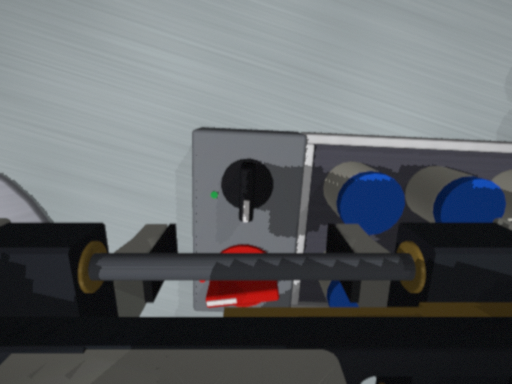

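Switch bar now points to its red dot (white stripe end near (220,301)), so it's on. Timer disc is at (247,184), bar still at start.

```bash
python3 -c "
from h import *
s=status.get_state();K,C=T('wrist',s);print(cast(K,C,[(247,184)],.068))"; python3 -m jog '[[-4,2,-25,0.003,0.006,-0.033],[0,0,-40,0,0,0],[0,0,-18,0,0,0],[0,0,0,0,0,0]]'; python3 -c "
from h import *
go(.532,.317,.096,-1.315)"
```

```text
[[0.53225102 0.31703903]]
t: 52.25
eef_pos: [0.5303, 0.3179, 0.1437]
ee_rot: [-3.138, 0.003, -1.324]
force: [-0.0, 0.1, 0.2]
width: 0.0874
need [  1.7  -0.9 -47.7] rot [-0.004  0.003  0.009] at [0.5303 0.3179 0.1437] t52.2 w0.0874 F [-0.   0.1  0.2]
```

```bash
python3 -m jog '[[2,-1,-11,-0.004,0.003,0.009],[0,0,-22,0,0,0],[0,0,-10,0,0,0],[0,0,-3,0,0,0],[0,0,-1,0,0,0]]'; python3 -c "
from h import *
go(.532,.317,.096,-1.315)"
```

```text
t: 52.75
eef_pos: [0.534, 0.3185, 0.0989]
ee_rot: [-3.137, 0.002, -1.315]
force: [0.3, 0.0, 1.2]
width: 0.0878
need [-2.  -1.5 -2.9] rot [-0.003  0.004  0.   ] at [0.534  0.3185 0.0989] t52.8 w0.0878 F [0.3 0.  1.2]
```

```bash
python3 -m jog '[[-2,-1,-3,-0.003,0.004,0],[0,0,-1,0,0,0],[0,0,0,0,0,0],[0,0,-1,0,0,0],[0,0,0,0,0,0],[0,0,-1,0,0,0],[0,0,0,0,0,0],[0,0,0,0,0,0],[0,0,0,0,0,0],[0,0,0,0,0,0],[0,0,0,0,0,0]]' 0.05 40; python3 -m jog '[[0,0,0,0,0,-0.14],[0,0,0,0,0,-0.14],[0,0,0,0,0,-0.14],[0,0,0,0,0,-0.14],[0,0,0,0,0,-0.14],[0,0,0,0,0,-0.14],[0,0,0,0,0,-0.14],[0,0,0,0,0,-0.14],[0,0,0,0,0,-0.13]]'; python3 -c "
from h import *
go(.532,.317,.096,-2.515);print(status.get_state()['moment'])"
```

```text
t: 53.85
eef_pos: [0.533, 0.3188, 0.0955]
ee_rot: [-3.138, 0.002, -1.316]
force: [-0.0, -0.3, 0.4]
width: 0.0134
t: 54.75
eef_pos: [0.5322, 0.3164, 0.0955]
ee_rot: [-3.138, -0.003, -2.611]
force: [-1.8, 0.7, -0.7]
width: 0.0148
need [-0.2  0.6  0.5] rot [ 0.005 -0.001  0.096] at [0.5322 0.3164 0.0955] t54.8 w0.0148 F [-1.8  0.7 -0.7]
[0.74505451 0.78945214 1.08111856]
```

Timer is at its stop. Release, rise and check.

```bash
python3 -m jog '[[0,0,0,0,0,0],[0,0,0,0,0,0],[0,0,0,0,0,0],[0,0,15,0,0,0],[0,0,40,0,0,0],[0,0,50,0,0,0],[0,0,30,0,0,0]]' 1; python3 -m jog '[[-20,-20,10,0,0,0.05],[-20,-20,10,0,0,0.05],[0,0,0,0,0,0],[0,0,0,0,0,0],[0,0,0,0,0,0]]'; python3 - <<'E'
from h import *
im,_,_=grab("scene"); a=cv2.resize(im[130:280,230:430],None,fx=2,fy=2)
im,_,_=grab("wrist"); b=im[0:300]
w=np.zeros((300,912,3),np.uint8); w[:,:400]=a; w[:,400:]=b
cv2.imwrite("pics/f.png",cv2.resize(w,(800,263)))
print(lids("scene",.107,60)[2:])
E
```

```text
t: 55.45
eef_pos: [0.5292, 0.3133, 0.2286]
ee_rot: [-3.135, -0.015, -2.598]
force: [0.0, 0.8, 0.3]
width: 0.065
t: 55.95
eef_pos: [0.4904, 0.274, 0.2556]
ee_rot: [-3.137, -0.004, -2.484]
force: [0.4, -0.7, 0.2]
width: 0.0876
[([0.5068, 0.0063], np.int32(224)), ([0.483, 0.0915], np.int32(235)), ([0.4606, 0.1812], np.int32(250)), ([0.6013, 0.0291], np.int32(274)), ([0.5795, 0.116], np.int32(280)), ([0.5588, 0.207], np.int32(270))]
```

View pics/f.png

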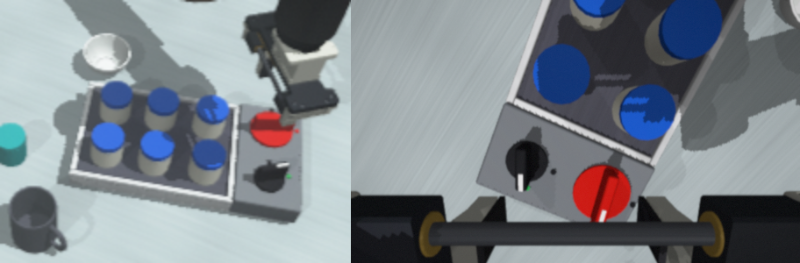

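Both stripes have left their black dots, with the timer's at the green dot. All six jars are in place and the arm is clear, so I'm handing in.

```bash
python3 -c "
from station import workorder
print(workorder.job_done())"
```

```text
the job is handed in; nothing more can be done
None
```

The job is done and handed in at about 56 s of the 210 s allowed; no verdict was reported. I turned the switch off and stood all six blue-lidded jars on the hot plate in two rows of three. I gripped them at 28 N, and each was set down with roughly 10–17 N of contact force on the wrist reading. Then I turned the switch back on and, last, turned the timer clockwise to its stop.

**Last checks:**
- **Jars:** the final pictures show all six upright inside the rim. The lid positions read from the scene camera are within about 10 mm of the slots I aimed for. They are all shifted about 5 mm the same way, which I put down to the height I assumed for the lids.
- **Switch and timer:** the final pictures show the timer's stripe at the green dot and the switch's stripe off its black dot; an earlier wrist picture showed the switch at its red dot. Both were turned until they met their stops.
- **Bystanders:** the scene picture taken once all six jars were on shows the mug, bottle, bowl and look-alikes where they started. I did not re-measure their positions.
- **Arm:** it was clear of everything, with the tool 25 cm above the counter.

No check failed. One early disagreement was the warmer's angle, where a rough reading of one wrist picture was about 2° off the two fixed cameras. I used the fixed cameras' 14°, and a later wrist view agreed with it.

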